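# Make up the inking kit and the finishing kit

### The job

Make up the two station kits from the loose stock on the table: the inking tray (long wide pocket and round pocket) gets the ink spatula and the ink pot, the finishing tray (three straight pockets) gets the marker, the stapler and the wooden register block. Lay each thing right way up and fully down in the pocket cut for it, let go of it, and leave the roll of masking tape where it lies.

Things in the scene. Friction and masses are not known exactly. Their poses are not given: they have to be found in the camera images.
- inking_tray: Inking kit tray. 162 (x, away from the robot) x 247 (y) x 17 high, fixed. Origin: centre of its underside. 7 mm timber rim; dark foam, top at 14, pockets 8 deep to the pale floor at 6 above the table. Pockets, centre (x, y) in the tray's frame: straight, 54 x 221 along y, at (-42, 0), for the spatula (either way round); round, diameter 76, at (31, 0), for the ink pot.
- finishing_tray: Finishing kit tray. 162 (x, away from the robot) x 247 (y) x 17 high, fixed. Origin: centre of its underside. 7 mm timber rim; dark foam, top at 14, pockets 8 deep to the pale floor at 6 above the table. Pockets, centre (x, y): narrow, 34 x 157 along y, at (-38, 33): marker; wider, 50 x 159 along y, at (37, 33): stapler; short, 92 along x by 58, at (0, -85.5): block. Either way round.
- ink_pot_mid (a point): Small round ink pot with a red screw lid, standing: diameter 58 to 60, 58 high, 0.11 kg. Point: on its axis, half-way up (29 above its foot); z up.
- spatula_mid (a point): Ink spatula lying flat, timber handle, steel blade: 205 long (its x), 38 wide at the blade, 20 high, 0.07 kg. Point: mid-length, 10 above its underside. The handle (26 wide, 19 high) runs from the point to 102 mm towards -x; take it 45 mm from the point towards -x, where it balances. The blade (+x) is thin. At the start the handle points away from the robot.
- block_mid (a point): Timber register block with paint marks, lying flat: 42 (its x) x 75 (its y, the long side) x 30 high, 0.07 kg. Point: its centre, 15 above its underside.
- stapler_mid (a point): Bench stapler, red arm on a grey base, standing on its base: 143 long (its x), base 34 wide and 8 high, 50 high over all, 0.28 kg. Its arm is 20 wide (its y) and fills 31 to 50 above its foot; take it across the arm over the middle; the arm does not move. Point: middle of its length, half-way up (25 above its foot).
- marker_mid (a point): Capped marker, white with black ends, lying: 140 long (its x), 18 wide, 18 high, 0.02 kg. Point: its centre, 9 above its underside.
- tape_roll: Bystander: roll of plain masking tape lying flat, diameter 92, 24 high; loose, to be left where it lies. Origin: centre of its underside.
Not all that is in view belongs to the job. Leave any blue look-alike of the part that bears ink_pot_mid alone.

How it is judged:
At the end, for the whole second after the job is handed in: Each thing is in its own pocket: within 10.5 mm of the pocket's centre along the tray's x and y, down on the floor (within 4 mm), upright (tilt under 0.15 rad), long things within 0.2 rad of the pocket's direction, all staying so for a second (x of ink_pot_mid in the frame of inking_tray between 0.0205 and 0.0415 m and y of ink_pot_mid in the frame of inking_tray between -0.0105 and 0.0105 m and z of ink_pot_mid in the frame of inking_tray below 0.039 m and angle between each of ink_pot_mid, spatula_mid, block_mid, stapler_mid, marker_mid's own z axis and vertical below 0.15 rad and x of spatula_mid in the frame of inking_tray between -0.0525 and -0.0315 m and y of spatula_mid in the frame of inking_tray between -0.0105 and 0.0105 m and z of spatula_mid in the frame of inking_tray below 0.02 m and angle between the x axis of spatula_mid and the y axis of inking_tray, either way round below 0.2 rad and x of block_mid in the frame of finishing_tray between -0.0105 and 0.0105 m and y of block_mid in the frame of finishing_tray between -0.096 and -0.075 m and z of block_mid in the frame of finishing_tray below 0.025 m and angle between the y axis of block_mid and the x axis of finishing_tray, either way round below 0.2 rad and x of stapler_mid in the frame of finishing_tray between 0.0265 and 0.0475 m and y of stapler_mid in the frame of finishing_tray between 0.0225 and 0.0435 m and z of stapler_mid in the frame of finishing_tray below 0.035 m and angle between the x axis of each of stapler_mid, marker_mid and the y axis of finishing_tray, either way round below 0.2 rad and x of marker_mid in the frame of finishing_tray between -0.0485 and -0.0275 m and y of marker_mid in the frame of finishing_tray between 0.0225 and 0.0435 m and z of marker_mid in the frame of finishing_tray below 0.019 m); the robot touches nothing.
It fails at once if the tape roll is moved by more than 30 mm (distance of tape_roll from where it was at the start of the episode above 0.03 m).
It also fails if it takes over 123 s, if anything falls off the work surface, if the arm or the gripper's body presses on something with over 40 N, if the wrist force passes 120 N, or if a joint passes its speed limit or range.

### The arm

A 6-joint arm with a two-finger parallel gripper is mounted at the origin on the work surface; the furniture and walls round the work are solid. World frame = base frame: x ahead of the robot, y to its left, z up, the work surface at z = 0. Lengths are in m, angles in rad, forces in N, time in s.
With the tool pointing down it reaches from about 0.375 to 0.9 m from the base axis. Payload 3.1 kg.
Tool frame: the origin (TCP) lies at the centre of the arm's flange, where the gripper is bolted on; the fingertips stand 182 mm ahead of it and the grasp point (between the pads) lies 164 mm ahead of it; z points along the fingers, x is the direction in which the jaws open and shut, and the axes are right-handed (so a half turn about z gives the same grasp; the last joint's range is limited). The gripper opens to 87 mm and grips with 3 to 60 N. Pads are 19 mm wide; open, the fingers measure 117 mm over their backs; the gripper's body (75 mm by 190 mm) begins 51 mm behind the grasp point.
Start: joints at [-1.458, 0.527, 1.433, -0, 1.181, -0.178], TCP at [0.18, -0.599, 0.405] pointing down, gripper open.
Joint ranges: [-3.08, 3.08], [-0.75, 2.2], [0.22, 2.44], [-1.43, 4.57], [0, 2.65], [-2.85, 2.85]. Speed limits (rad/s): [2.79, 2.79, 3.14, 3.14, 3.14, 3.14].

### API

Orientations are given as a unit quaternion [x, y, z, w].
In Python, from rig import status, eyes, robot gives the robot as it stands. The module is installed in compiled form; this text tells all that it offers.
- The arm moves only by the tool step_arm, never from a script. Its argument "steps" is a list of rows, each a list of 7 numbers: the closure, from -1 (fully open) to 1 (shut), so that 0 is half open, then the shift along the tool's x, y, z each as a share of 0.025 m, from -1 to 1, then the turn, a rotation vector about the tool's x, y, z each as a share of 8 degrees, from -1 to 1. In form: [[jaw, dx, dy, dz, rx, ry, rz], ...]. A call has exactly 10 rows; each row shifts and turns the commanded pose from where the row before left it, along the tool's axes as they then stand; what a row does not reach is not made up. A row lasts 1/10 s, in which the tool goes at most 50 mm and 8.59 degrees, less where a joint would pass 70% of its speed; a pose out of reach is approached as far as the arm can. A call with a number of a shift or a turn outside -1 to 1 is refused whole. A call with a gripper value outside its range is refused whole. The fingers move at their own pace and stop on an object; "squeeze" is the grip in N (left out, the last holds). Time passes only in rows, so rows that do not move let the fingers close, or fill a call up. It gives the time, the measured TCP pose, the force and the opening at its end, in the units of the state.
- status.get_obs(): the state, without advancing time (a new reading comes with each control period).
- eyes.camera(name): name is "scene" or "top" or "wrist"; returns (picture, depth): 480x640x3 uint8, red, green, blue; 480x640 float32, m along the optical axis (not along the pixel's ray), 0 where there is no reading.
- eyes.camera_info(name): a dict with "K" (3x3 intrinsics, pixels), "k1" (the pictures are not rectified: a ray, as slopes to the right and down, at radius r is drawn at 1 + k1 r^2 times it, then the intrinsics apply), "R" (3x3) and "t" (3): a world point X has camera coordinates R X + t. Camera axes: x right, y down, z forward; pixel columns grow to the right and rows downward; lengths in m; the calibration is good to about 2 mm. A picture is of the moment at which its call begins: read the wrist's pose just before it. camera_info takes no time and is no camera call; for the wrist camera it gives the pose at the moment of the call.
- robot.hand_in(): hands the job in, once; it reports no verdict.
The state is a dict: "time": time; "q": joint angles; "joint_velocities": joint speeds; "joint_torque": joint torques, N m; "position": TCP position; "tool_rot": TCP orientation; "ft_force": force on the tool from outside, world axes, zero at the start; "moment": the same for the moment, N m; "grip_width": finger opening in m.
Only numpy, scipy, OpenCV 4.12 (cv2) and the standard library are available. Lean on these libraries where they do the work, as an engineer would, in place of code of your own. Each camera call takes 0.05 s, during which the arm holds its last target.

## Working session

There is one attempt and no reset: what is moved stays moved. The work goes in short steps, Python scripts to look and compute and a tool call to move; the robot and the scene stay as the last step left them, time stands still between calls to the robot, and variables do not carry over. Pictures are saved under pics/ and viewed, and the job is handed in when it is done.

Besides the shell and the picture viewer there is one more tool, called after "Request:" as name(argument=value, ...), one argument or row to a line, values as JSON. step_arm: Moves the arm, as the interface text tells. Its arguments: {"type":"object","properties":{"steps":{"type":"array"},"squeeze":{"type":"number"}},"required":["steps"]}

```bash
mkdir -p pics
cat > h.py <<'E'
import numpy as np, cv2
from rig import status, eyes, robot
def grab(n):
    p,d=eyes.camera(n); i=eyes.camera_info(n); np.savez(f'{n}.npz',p=p,d=d,K=i['K'],k1=i['k1'],R=i['R'],t=i['t'])
    return p,d,i
def load(n):
    z=np.load(f'{n}.npz'); return z['p'],z['d'],dict(K=z['K'],k1=float(z['k1']),R=z['R'],t=z['t'])
def save(n,p): cv2.imwrite(f'pics/{n}.png',p[:,:,::-1])
def ray(i,u,v):
    K=np.array(i['K']);k=i['k1']
    x=(u-K[0,2])/K[0,0];y=(v-K[1,2])/K[1,1];a,b=x,y
    for _ in range(20):
        r=a*a+b*b;a,b=x/(1+k*r),y/(1+k*r)
    return np.array([a,b,1.])
def atz(i,u,v,z):
    R=np.array(i['R']);t=np.array(i['t']);d=R.T@ray(i,u,v);c=-R.T@t
    return c+d*(z-c[2])/d[2]
def atd(i,d,u,v):
    R=np.array(i['R']);t=np.array(i['t']);return R.T@(ray(i,u,v)*d[int(round(v)),int(round(u))]-t)
def crop(n,p,u0,v0,w,h,s):
    save(n,cv2.resize(p[v0:v0+h,u0:u0+w],None,fx=s,fy=s,interpolation=cv2.INTER_CUBIC))
E
python3 - <<'E'
from h import *
for n in ('top','scene','wrist'):
    p,d,i=grab(n); save(n+'0',p); print(n,i['K'],i['k1'],i['R'],i['t'])
print(status.get_obs())
E
```

```text
top [[472.91421883   0.         317.66830134]
 [  0.         472.91421883 233.89032244]
 [  0.           0.           1.        ]] 0.031792110531751336 [[ 2.04131011e-02 -9.99791167e-01  9.62917785e-04]
 [-9.93220870e-01 -2.03891726e-02 -1.14440314e-01]
 [ 1.14436049e-01  1.37969167e-03 -9.93429659e-01]] [-0.10527189  0.50632158  0.93467725]
scene [[618.85748258   0.         317.34712259]
 [  0.         618.85748258 227.98157263]
 [  0.           0.           1.        ]] 0.009146670864024237 [[-0.81834217 -0.57446961 -0.01734254]
 [-0.36590757  0.54403659 -0.7550734 ]
 [ 0.44320169 -0.61156264 -0.65541086]] [0.34282634 0.26160429 0.96014643]
wrist [[384.71357904   0.         319.51140453]
 [  0.         384.71357904 239.99954883]
 [  0.           0.           1.        ]] -0.001880982103609842 [[ 2.88659426e-01 -9.57431416e-01  9.05859704e-04]
 [-9.24618534e-01 -2.78520727e-01  2.59820651e-01]
 [-2.48508153e-01 -7.58372547e-02 -9.65656465e-01]] [-0.62590454 -0.03075653  0.38837552]
{'time': 0.15, 'q': array([-1.45751416e+00,  5.28276734e-01,  1.43356280e+00,  1.00231776e-06,
        1.18141010e+00, -1.78510281e-01]), 'joint_velocities': array([-0.00101968, -0.00119761, -0.00626572, -0.00070502, -0.00132069,
       -0.00028235]), 'joint_torque': array([-1.65248566e-04, -4.40433097e+01, -1.76841706e+01,  6.33375929e-02,
        5.52509353e-02, -1.01218902e-04]), 'position': array([ 0.17978752, -0.59832825,  0.40399575]), 'tool_rot': array([ 8.02392708e-01, -5.96795824e-01, -5.66079771e-04, -6.04940870e-04]), 'ft_force': array([-0.19688911, -0.10873195,  0.33156387]), 'moment': array([ 0.0292737 ,  0.06110122, -0.01712537]), 'grip_width': 0.08704278484959237}
```

View pics/top0.png

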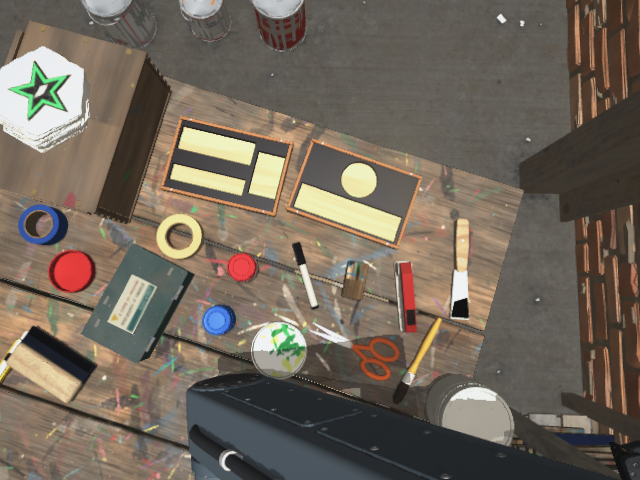

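View pics/scene0.png

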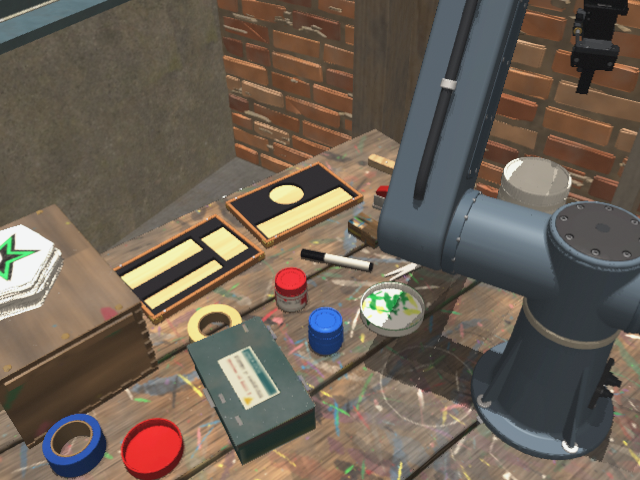

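View pics/wrist0.png

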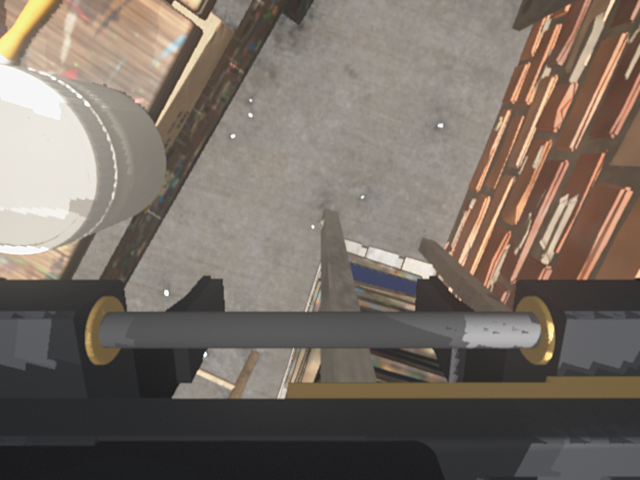

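The top view shows:
- Trays: finishing around (228,165), inking around (355,193).
- Red pot: (242,267). It could be confused with the blue pot (218,320) and the red dish (72,271).
- Marker: (305,275). It could be confused with the paintbrush (415,360).
- Block: (354,280).
- Stapler: (405,297).
- Spatula: (460,270), which could be confused with the brush.
- Tape roll: cream, (179,236). The blue ring at (43,225) is a different one.

I'll check these in close crops.

Run:
```python
from h import *
p,d,i=load('top')
crop('c1',p,150,105,290,150,2.75)
crop('c2',p,215,205,270,150,2.9)
```

```text
(no output)
```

View pics/c1.png

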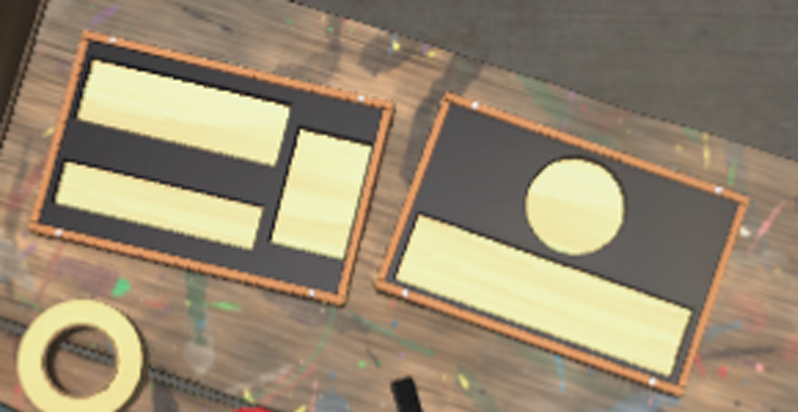

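View pics/c2.png

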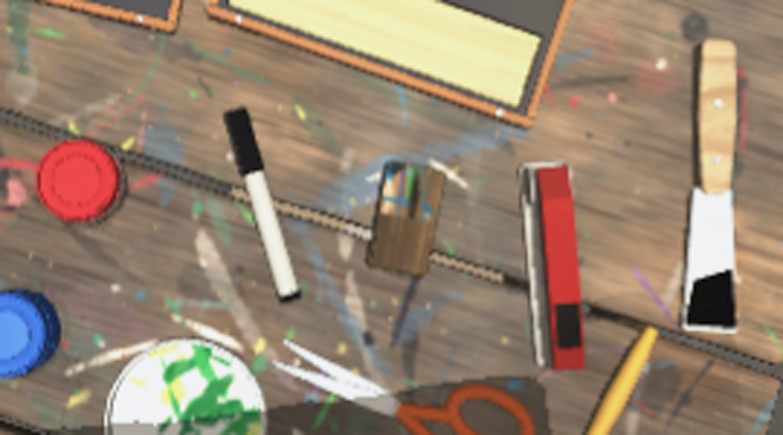

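```bash
cat > seg.py <<'E'
from h import *
def cloud(p,d,i):
    vv,uu=np.mgrid[0:480,0:640]
    K=np.array(i['K']);pts=np.stack([uu,vv],-1).reshape(-1,1,2).astype(float)
    n=cv2.undistortPoints(pts,K,np.array([i['k1'],0,0,0.])).reshape(-1,2)
    z=d.reshape(-1,1)
    X=np.hstack([n*z,z]); R=np.array(i['R']);t=np.array(i['t'])
    return ((X-t)@R).reshape(480,640,3)
def rect(X,m):
    q=X[m][:,:2].astype(np.float32)*1000
    c,s,a=cv2.minAreaRect(q); 
    if s[0]<s[1]: s=(s[1],s[0]);a+=90
    return np.round(c,1),np.round(s,1),round((a+90)%180-90,1),m.sum()
E
python3 - <<'E'
from seg import *
p,d,i=load('top')
print('cam',-np.array(i['R']).T@i['t'])
X=cloud(p,d,i)
for n,c in dict(fin=[(85,34),(393,104),(344,303),(31,230)],ink=[(446,94),(748,200),(682,394),(377,289)]).items():
    q=np.array([atz(i,u/2.75+150,v/2.75+105,.017)[:2] for u,v in c]);e=lambda a,b:q[a]-q[b]
    print(n,q.mean(0),[np.linalg.norm(e(*k)) for k in((0,1),(1,2),(2,3),(3,0))])
    x=e(0,3)+e(1,2);y=e(0,1)+e(3,2);print('yaw',np.arctan2(x[1],x[0]),np.arctan2(-y[0],y[1]))
L=[atz(i,u/2.9+215,v/2.9+205,.058) for u,v in[(78,181)]];print('pot',L)
print('marker',[atz(i,u/2.9+215,v/2.9+205,.012) for u,v in[(237,110),(290,299)]])
print('tape',atz(i,81/2.75+150,360/2.75+105,.024))
for n,(u,v) in dict(table=(330,310),marker=(305,275),block=(354,275),stapler=(408,290),handle=(461,240),blade=(459,285),pot=(242,267),tray=(355,170),floor=(358,180)).items(): print(n,X[v,u])
roi=dict(marker=(285,235,325,312),block=(338,255,372,305),stapler=(390,255,422,338),spat=(445,212,475,325),pot=(222,245,262,287))
zt=dict(marker=.01,block=.02,stapler=.034,spat=.012,pot=.05)
for n,(a,b,c,e) in roi.items():
    m=np.zeros((480,640),bool);m[b:e,a:c]=1
    m&=X[...,2]>zt[n]; print(n,rect(X,m),np.median(X[m],0))
E
```

```text
cam [ 0.39807731 -0.096216    0.98658107]
fin [0.64957619 0.09665097] [np.float64(0.24308942219444943), np.float64(0.1583631076082239), np.float64(0.24323614013054956), np.float64(0.1574162704928131)]
yaw -0.20971455117823148 -0.20833342756346723
ink [ 0.59612318 -0.17011297] [np.float64(0.24404509474862837), np.float64(0.1569947335078019), np.float64(0.24194976014814035), np.float64(0.16006261104550484)]
yaw -0.3161781589218429 -0.320453316934332
pot [array([0.43592797, 0.05207827, 0.058     ])]
marker [array([ 0.49062175, -0.05190942,  0.012     ]), array([ 0.35816383, -0.09253572,  0.012     ])]
tape [0.49901958 0.18718    0.024     ]
table [ 0.35446958 -0.12345379  0.00046788]
marker [ 0.42474549 -0.07069886  0.01610569]
block [ 0.4263552  -0.16968572  0.03136732]
stapler [ 0.39870753 -0.2751593   0.04678098]
handle [ 0.50265713 -0.38821801  0.02177338]
blade [ 0.41119518 -0.38604788  0.01082033]
pot [0.43704697 0.05308244 0.05063726]
tray [ 0.64913412 -0.1712241   0.00503434]
floor [ 0.62733465 -0.17771552  0.00638111]
marker (array([426.9, -74. ]), array([140.2,  23.9]), 18.5, np.int64(527)) [ 0.42672702 -0.0703221   0.01545002]
block (array([ 422.2, -147.3]), array([91.9, 74.7]), 79.7, np.int64(783)) [ 0.4167121  -0.17166648  0.02978226]
stapler (array([ 381.7, -192.4]), array([190.6, 138.1]), -87.3, np.int64(845)) [ 0.38715723 -0.27452436  0.04688358]
spat (array([ 448.5, -250.4]), array([307.1, 204.3]), 89.2, np.int64(843)) [ 0.47993707 -0.38954725  0.01828842]
pot (array([412.1,  -2.7]), array([181.3,  54. ]), 64.9, np.int64(626)) [0.43829486 0.05432672 0.05525296]
```

Run:
```python
from seg import *
p,d,i=load('top'); X=cloud(p,d,i)
w=load('wrist')[2];R=w['R'];c=-R.T@w['t'];print('wristcam rel TCP',c-[0.1798,-0.5983,.404],'in tool', R@(c-[0.1798,-0.5983,.404]))
roi=dict(marker=(285,235,325,312),block=(338,255,372,305),stapler=(390,255,422,338),handle=(445,212,475,272),spat=(445,212,475,325),pot=(222,245,262,287))
zr=dict(marker=(.008,.03),block=(.022,.04),stapler=(.04,.06),handle=(.012,.03),spat=(.004,.03),pot=(.05,.065))
for n,(a,b,cc,e) in roi.items():
    m=np.zeros((480,640),bool);m[b:e,a:cc]=1
    m&=(X[...,2]>zr[n][0])&(X[...,2]<zr[n][1]); m=cv2.morphologyEx(m.astype(np.uint8),cv2.MORPH_OPEN,np.ones((3,3)))>0
    print(n,rect(X,m),np.median(X[m],0))
def P(l,z): print([atz(i,u/2.9+215,v/2.9+205,z)[:2].round(4).tolist() for u,v in l])
P([(390,162),(420,165),(411,275),(368,268)],.03)
P([(541,168),(569,166),(584,368),(554,370)],.05)
P([(718,40),(717,188)],.019);P([(684,327),(737,330)],.0)
for n,(u,v) in dict(box=(135,130),boxedge=(165,95),boxe2=(125,205),dish=(280,345),green=(150,290),bucket=(475,415)).items(): print(n,X[v,u])
m=(X[...,2]>.08)&(X[...,2]<.5)&(X[...,1]>0)&(np.arange(640)[None]<175)&(np.arange(480)[:,None]>15);q=X[m];print('box zmed',np.median(q[:,2]),'ymin',np.percentile(q[:,1],[0.5,2,10]))
```

```text
wristcam rel TCP [ 0.06894967  0.01992634 -0.0204045 ] in tool [ 0.00080639 -0.07460355  0.00105803]
marker (array([425.6, -70.1]), array([140.2,  17.3]), 17.7, np.int64(534)) [ 0.42875804 -0.06999291  0.01531298]
block (array([ 417.7, -171.8]), array([74.7, 42.1]), -10.3, np.int64(777)) [ 0.41797533 -0.17168153  0.02976572]
stapler (array([ 389.4, -275.1]), array([129.9,  21.5]), 4.6, np.int64(737)) [ 0.38914913 -0.27479188  0.04732392]
handle (array([ 493.9, -391.5]), array([109.6,  26.1]), -2.3, np.int64(633)) [ 0.49487286 -0.39086434  0.01890281]
spat (array([ 445.8, -386.4]), array([206.1,  36.2]), -0.1, np.int64(1437)) [ 0.43400495 -0.38886701  0.01296686]
pot (array([437.9,  54.9]), array([53.3, 53.2]), -88.2, np.int64(608)) [0.43844223 0.05427021 0.05518386]
[[0.4547, -0.1603], [0.453, -0.1813], [0.377, -0.1758], [0.3812, -0.146]]
[[0.4516, -0.262], [0.4533, -0.281], [0.3183, -0.2905], [0.3166, -0.2705]]
[[0.547, -0.3929], [0.4419, -0.3907]]
[[0.3442, -0.3716], [0.343, -0.4088]]
box [0.69162122 0.25739363 0.10733576]
boxedge [0.79716107 0.23297143 0.02327374]
boxe2 [0.55662727 0.29204995 0.04693448]
dish [ 0.28271195 -0.02312866  0.00635686]
green [0.38881107 0.22677997 0.06199022]
bucket [ 0.18471746 -0.37634929  0.12318306]
box zmed 0.16545172677253847 ymin [0.22770617 0.2354804  0.26078939]
```

Request:
step_arm(
  steps=[
    [-1,-0.3,-0.98,0.2,0,0,0],
    [-1,-0.3,-0.98,0.2,0,0,0],
    [-1,-0.3,-0.98,0.2,0,0,0],
    [-1,-0.3,-0.98,0.2,0,0,0],
    [-1,-0.3,-0.98,0.2,0,0,0],
    [-1,-0.3,-0.98,0.2,0,0,0],
    [-1,-0.3,-0.98,0.2,0,0,0],
    [-1,-0.3,-0.98,0.2,0,0,0],
    [-1,-0.3,-0.98,0.2,0,0,0],
    [-1,-0.3,-0.98,0.2,0,0,0],
  ],
  squeeze=15,
)

```text
time: 1.15
position: [0.3937, -0.4555, 0.3542]
tool_rot: [0.802, -0.597, -0.0, -0.0]
ft_force: [0.6, -0.0, -0.0]
grip_width: 0.087
```

Request:
step_arm(
  steps=[
    [-1,-0.27,-0.89,0.4,0,0,0],
    [-1,-0.27,-0.89,0.4,0,0,0],
    [-1,-0.27,-0.89,0.4,0,0,0],
    [-1,-0.27,-0.89,0.4,0,0,0],
    [-1,-0.27,-0.89,0.4,0,0,0],
    [-1,0,0,0,0,0,0.73],
    [-1,0,0,0,0,0,0.73],
    [-1,0,0,0,0,0,0.73],
    [-1,0,0,0,0,0,0],
    [-1,0,0,0,0,0,0],
  ],
)

```text
time: 2.15
position: [0.4897, -0.3919, 0.3045]
tool_rot: [-0.703, 0.711, 0.0, 0.0]
ft_force: [0.7, 1.2, -0.1]
grip_width: 0.0868
```

```bash
cat >> h.py <<'E'
def plan(x,y,psi,tip):
    # total move to target tip position/yaw: shift in units in the tool frame NOW and AFTER the turn
    from scipy.spatial.transform import Rotation as Ro
    o=status.get_obs();R=Ro.from_quat(o['tool_rot']).as_matrix();P=np.array(o['position'])
    cur=np.arctan2(R[1,0],R[0,0]);d=np.radians(psi)-cur;d=(d+np.pi)%(2*np.pi)-np.pi
    D=np.array([x,y,tip+.182])-P
    Rn=R@Ro.from_rotvec([0,0,-d]).as_matrix()
    print('t %.2f tip %s yaw %.1f w %.4f tilt %.2f F %s'%(o['time'],(P-[0,0,.182]).round(4),np.degrees(cur),o['grip_width'],np.degrees(np.arccos(min(1,-R[2,2]))),o['ft_force'].round(1)))
    print('  rz units %.2f; shift now %s; after turn %s'%(-np.degrees(d)/8,(R.T@D/.025).round(2),(Rn.T@D/.025).round(2)))
E
python3 - <<'E'
from h import *
plan(.490,-.3915,-90.8,.009)
p,d,i=grab('wrist');save('w1',p)
E
```

```text
t 2.15 tip [ 0.4897 -0.3919  0.1225] yaw -90.7 w 0.0868 tilt 0.03 F [ 0.7  1.2 -0.1]
  rz units 0.02; shift now [-0.01 -0.01  4.54]; after turn [-0.01 -0.01  4.54]
```

View pics/w1.png

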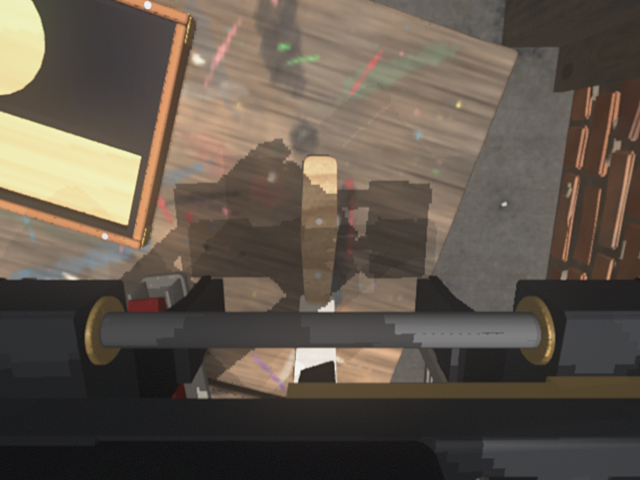

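The spatula handle runs from (320,156) to (318,300), on the camera's centre column, so it lies midway between the jaws. I'll descend.

Run:
```python
from h import *
p,d,i=load('wrist')
print(atz(i,320,156,.015),atz(i,318,300,.017))
# tray pocket corner (inking straight) right end
for u,v in[(142,155),(130,226)]: print(atz(i,u,v,.014 if 0 else .006))
for u,v in[(193,17),(144,246)]: print('rim',atz(i,u,v,.017))
```

```text
[ 0.54875347 -0.39405833  0.015     ] [ 0.4431528  -0.39139816  0.017     ]
[ 0.55046418 -0.26836241  0.006     ]
[ 0.49921261 -0.25274848  0.006     ]
rim [ 0.63437014 -0.31596052  0.017     ]
rim [ 0.48678221 -0.26635029  0.017     ]
```

Request:
step_arm(
  steps=[
    [0,0,0,0.9,0,0,0],
    [0,0,0,0.9,0,0,0],
    [0,0,0,0.9,0,0,0],
    [0,0,0,0.9,0,0,0],
    [0,0,0,0.94,0,0,0],
    [0,0,0,0,0,0,0],
    [1,0,0,0,0,0,0],
    [1,0,0,0,0,0,0],
    [1,0,0,0,0,0,0],
    [1,0,0,0,0,0,0],
  ],
  squeeze=15,
)

```text
time: 3.2
position: [0.4901, -0.3923, 0.1927]
tool_rot: [-0.702, 0.712, -0.001, -0.0]
ft_force: [-0.4, -0.1, 3.0]
grip_width: 0.0256
```

Run:
```python
from h import *
plan(.5703,-.1142,-18.2,.07)
```

```text
t 3.20 tip [ 0.4901 -0.3923  0.0107] yaw -90.8 w 0.0256 tilt 0.15 F [-0.4 -0.1  3. ]
  rz units -9.07; shift now [-11.16  -3.06  -2.39]; after turn [ -0.42 -11.57  -2.39]
```

Request:
step_arm(
  steps=[
    [1,0,0,-0.8,0,0,0],
    [1,0,0,-0.8,0,0,-0.3],
    [1,0,0,-0.8,0,0,-0.77],
    [1,0,0,0,0,0,-1],
    [1,0,0,0,0,0,-1],
    [1,0,0,0,0,0,-1],
    [1,0,0,0,0,0,-1],
    [1,0,0,0,0,0,-1],
    [1,0,0,0,0,0,-1],
    [1,0,0,0,0,0,-1],
  ],
)

```text
time: 4.2
position: [0.4897, -0.3918, 0.2518]
tool_rot: [0.975, -0.224, 0.0, 0.0]
ft_force: [-0.0, 0.4, -0.2]
grip_width: 0.0253
```

Request:
step_arm(
  steps=[
    [1,0,-0.6,0,0,0,-1],
    [1,0,-0.9,0,0,0,0],
    [1,0,-1,0,0,0,0],
    [1,0,-1,0,0,0,0],
    [1,0,-1,0,0,0,0],
    [1,0,-1,0,0,0,0],
    [1,0,-1,0,0,0,0],
    [1,0,-1,0,0,0,0],
    [1,0,-1,0,0,0,0],
    [1,0,-0.5,0,0,0,0],
  ],
)

```text
time: 5.2
position: [0.5624, -0.1771, 0.2517]
tool_rot: [0.988, -0.158, 0.0, -0.0]
ft_force: [-0.6, 0.2, -1.3]
grip_width: 0.0254
```

Run:
```python
from h import *
plan(.5703,-.1142,-18.2,.07)
p,d,i=grab('wrist');save('w2',p);p,d,i=grab('top');save('t2',p)
```

```text
t 5.20 tip [ 0.5624 -0.1771  0.0697] yaw -18.1 w 0.0254 tilt 0.02 F [-0.6  0.2 -1.3]
  rz units 0.01; shift now [-0.48 -2.49 -0.01]; after turn [-0.48 -2.49 -0.01]
```

View pics/w2.png

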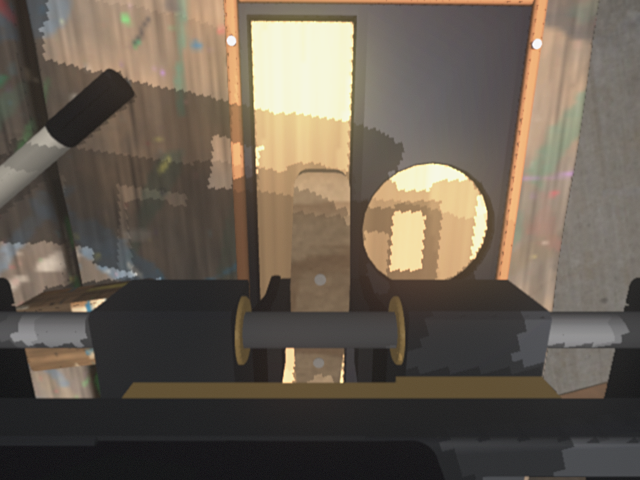

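View pics/t2.png

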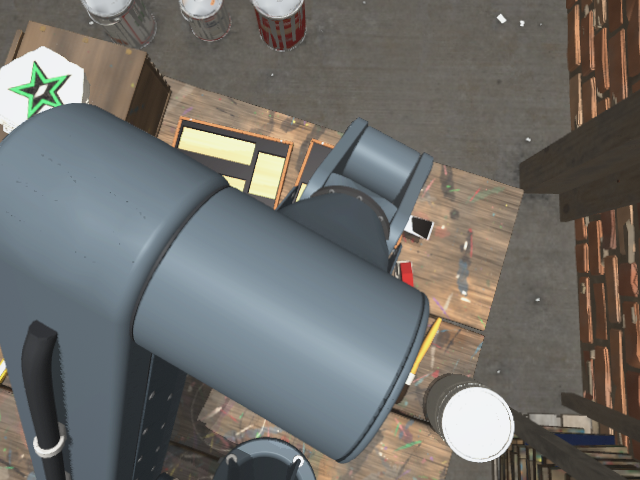

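Run:
```python
from h import *
p,d,i=load('wrist')
ps=-.318;c=np.array([.5961,-.1701])
X=np.array([[np.cos(ps),-np.sin(ps)],[np.sin(ps),np.cos(ps)]])
for n,u,v,z in[('pTL -69,110',248,17,.014),('pTR -15,110',356,17,.014),('pL mid -69',251,200,.014),('pR -15',352,130,.014),('round top y=38',432,162,.014),('round R x=69',491,222,.014),('round L x=-7',362,222,.014),('rimR 81',548,0,.017),('rimL -81',227,0,.017)]:
    q=atz(i,u,v,z)[:2];print(n,q.round(4),(X.T@(q-c)*1000).round(1))
```

```text
pTL -69,110 [ 0.5695 -0.0428] [-65.1 112.6]
pTR -15,110 [ 0.6215 -0.0597] [-10.4 112.8]
pL mid -69 [ 0.5379 -0.1307] [-67.6  19.3]
pR -15 [ 0.6037 -0.1118] [-11.1  57.8]
round top y=38 [ 0.641  -0.1419] [33.8 40.8]
round R x=69 [ 0.6654 -0.1857] [70.7  6.9]
round L x=-7 [ 0.5944 -0.1625] [-4.   6.6]
rimR 81 [ 0.7135 -0.0825] [ 84.1 119.9]
rimL -81 [ 0.5625 -0.0335] [-74.6 119.3]
```

Run:
```python
from h import *
plan(.5726,-.1134,-18.2,.0175)
```

```text
t 5.30 tip [ 0.5624 -0.1776  0.0696] yaw -18.1 w 0.0255 tilt 0.01 F [-0.4 -0.2 -0.9]
  rz units 0.01; shift now [-0.41 -2.57  2.08]; after turn [-0.41 -2.57  2.08]
```

Request:
step_arm(
  steps=[
    [1,-0.2,-0.86,0,0,0,0],
    [1,-0.2,-0.86,0,0,0,0],
    [1,0,-0.86,0,0,0,0],
    [1,0,0,0.6,0,0,0],
    [1,0,0,0.6,0,0,0],
    [1,0,0,0.5,0,0,0],
    [1,0,0,0.38,0,0,0],
    [1,0,0,0,0,0,0],
    [1,0,0,0,0,0,0],
    [1,0,0,0,0,0,0],
  ],
)

```text
time: 6.3
position: [0.5728, -0.115, 0.1992]
tool_rot: [0.987, -0.159, -0.0, 0.0]
ft_force: [0.3, -0.6, -0.5]
grip_width: 0.0254
```

Run:
```python
from h import *
plan(.5726,-.1134,-18.2,.0175)
p,d,i=grab('wrist');save('w3',p)
```

```text
t 6.30 tip [ 0.5728 -0.115   0.0172] yaw -18.3 w 0.0254 tilt 0.00 F [ 0.3 -0.6 -0.5]
  rz units -0.01; shift now [-0.03 -0.06 -0.01]; after turn [-0.03 -0.06 -0.01]
```

View pics/w3.png

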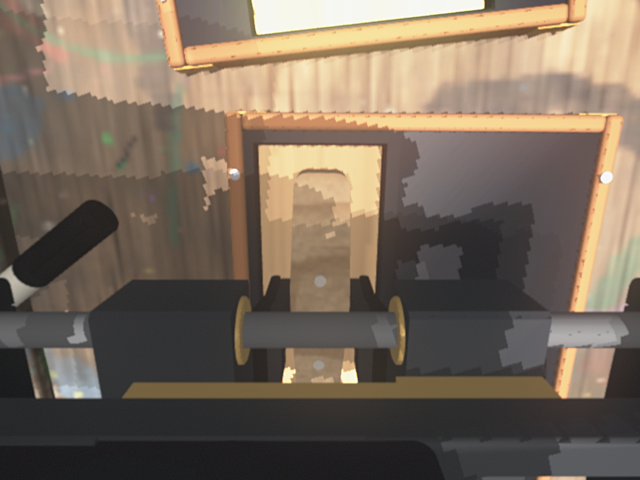

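The handle is in the long pocket: it spans 292–350 px across and the pocket spans 258–382, so it is centred. I'll release it, lift, and turn for the pot.

Request:
step_arm(
  steps=[
    [0.17,0,0,0,0,0,0],
    [0.17,0,0,0,0,0,0],
    [0.17,0,0,0,0,0,0],
    [0.17,0,0,-0.6,0,0,0],
    [0.17,0,0,-1,0,0,0],
    [-0.5,0,0,-1,0,0,0],
    [-1,0,0,-1,0,0,0],
    [-1,0,0,-0.6,0,0,0.9],
    [-1,0,0,0,0,0,1],
    [-1,0,0,0,0,0,1],
  ],
)

```text
time: 7.35
position: [0.5729, -0.1146, 0.3065]
tool_rot: [0.934, -0.356, 0.002, 0.0]
ft_force: [-0.4, 0.3, 0.1]
grip_width: 0.068
```

Run:
```python
from h import *
plan(.4375,.0535,-90,.122)
p,d,i=grab('wrist');save('w4',p)
```

```text
t 7.35 tip [ 0.5729 -0.1146  0.1245] yaw -41.8 w 0.0680 tilt 0.18 F [-0.4  0.3  0.1]
  rz units 6.03; shift now [-8.52 -1.41  0.08]; after turn [-6.72  5.42  0.08]
```

View pics/w4.png

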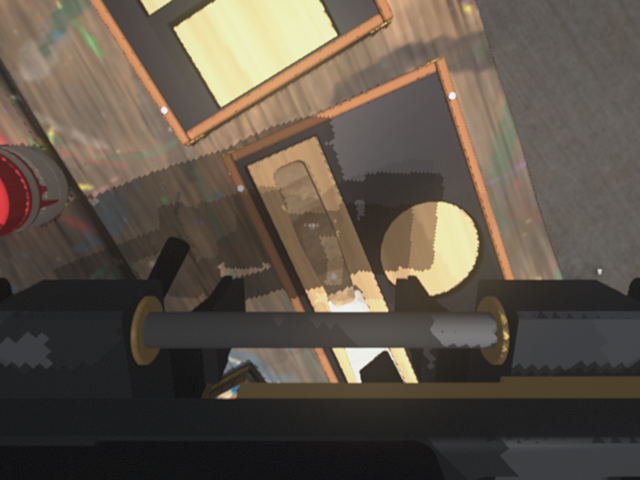

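The spatula lies in the long pocket, with clearance on both sides. Next is the pot.

Request:
step_arm(
  steps=[
    [-1,0,0,0,0,0,1],
    [-1,0,0,0,0,0,1],
    [-1,0,0,0,0,0,1],
    [-1,0,0,0,0,0,1],
    [-1,0,0,0,0,0,1],
    [-1,0,0,0,0,0,1],
    [-1,-0.84,0.68,0,0,0,0],
    [-1,-0.84,0.68,0,0,0,0],
    [-1,-0.84,0.68,0,0,0,0],
    [-1,-0.84,0.68,0,0,0,0],
  ],
)

```text
time: 8.4
position: [0.5032, -0.0306, 0.3051]
tool_rot: [0.711, -0.703, 0.0, -0.0]
ft_force: [0.0, -0.1, 0.0]
grip_width: 0.0873
```

Request:
step_arm(
  steps=[
    [-1,-0.84,0.68,0,0,0,0],
    [-1,-0.84,0.68,0,0,0,0],
    [-1,-0.84,0.68,0,0,0,0],
    [-1,-0.84,0.68,0,0,0,0],
    [-1,0,0,0,0,0,0],
    [-1,0,0,0,0,0,0],
    [-1,0,0,0,0,0,0],
    [-1,0,0,0,0,0,0],
    [-1,0,0,0,0,0,0],
    [-1,0,0,0,0,0,0],
  ],
)

```text
time: 9.4
position: [0.4355, 0.0516, 0.3042]
tool_rot: [0.71, -0.704, 0.0, -0.0]
ft_force: [-0.5, 0.6, 0.5]
grip_width: 0.0867
```

Run:
```python
from h import *
plan(.4375,.0535,-90,.02)
p,d,i=grab('wrist');save('w5',p)
```

```text
t 9.40 tip [0.4355 0.0516 0.1222] yaw -89.5 w 0.0867 tilt 0.01 F [-0.5  0.6  0.5]
  rz units 0.07; shift now [-0.08 -0.08  4.09]; after turn [-0.08 -0.08  4.09]
```

View pics/w5.png

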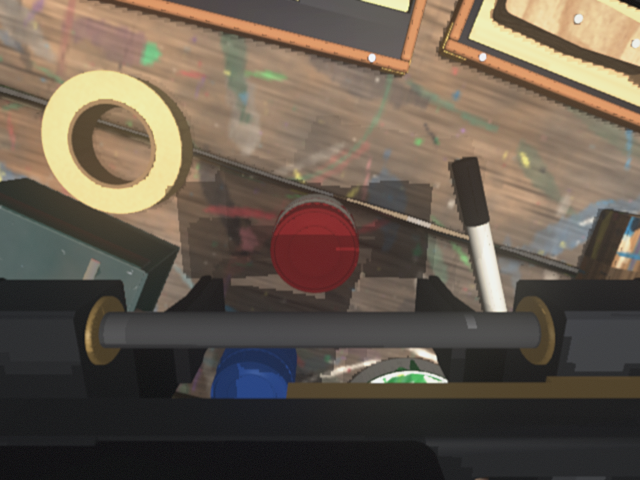

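The red lid is centred at (315,248), right in front of the jaws. The blue pot at (255,372) and the tape at (115,140) are clear of them.

Run:
```python
from h import *
p,d,i=load('wrist');print(atz(i,315,248,.058))
```

```text
[0.44164624 0.05335298 0.058     ]
```

Request:
step_arm(
  steps=[
    [-1,-0.09,-0.08,0.8,0,0,0],
    [-1,0,0,0.8,0,0,0],
    [-1,0,0,0.8,0,0,0],
    [-1,0,0,0.8,0,0,0],
    [-1,0,0,0.8,0,0,0],
    [-1,0,0,0,0,0,0],
    [1,0,0,0,0,0,0],
    [1,0,0,0,0,0,0],
    [1,0,0,0,0,0,0],
    [1,0,0,0,0,0,0],
  ],
  squeeze=20,
)

```text
time: 10.45
position: [0.4374, 0.0543, 0.205]
tool_rot: [0.711, -0.704, 0.001, -0.001]
ft_force: [0.2, 0.2, -0.4]
grip_width: 0.0626
```

Run:
```python
from h import *
# new ink centre estimate (.598,-.1694)
print(.598+.031*.95, -.1694-.031*.3127)
plan(.6275,-.1791,-90,.12)
```

```text
0.62745 -0.1790937
t 10.45 tip [0.4374 0.0543 0.023 ] yaw -89.4 w 0.0626 tilt 0.10 F [ 0.2  0.2 -0.4]
  rz units 0.07; shift now [ 9.41 -7.52 -3.86]; after turn [ 9.34 -7.61 -3.86]
```

Request:
step_arm(
  steps=[
    [1,0,0,0,0,0,0],
    [1,0,0,0,0,0,0],
    [1,0,0,-0.6,0,0,0],
    [1,0,0,-0.8,0,0,0],
    [1,0,0,-0.8,0,0,0],
    [1,0,0,-0.8,0,0,0],
    [1,0,0,-0.8,0,0,0],
    [1,0.7,-0.57,0,0,0,0.07],
    [1,0.93,-0.76,0,0,0,0],
    [1,0.93,-0.76,0,0,0,0],
  ],
)

```text
time: 11.45
position: [0.4896, -0.0099, 0.2995]
tool_rot: [0.707, -0.707, -0.0, 0.0]
ft_force: [-0.4, 0.1, -1.5]
grip_width: 0.058
```

Request:
step_arm(
  steps=[
    [1,0.93,-0.76,0,0,0,0],
    [1,0.93,-0.76,0,0,0,0],
    [1,0.93,-0.76,0,0,0,0],
    [1,0.93,-0.76,0,0,0,0],
    [1,0.93,-0.76,0,0,0,0],
    [1,0.93,-0.76,0,0,0,0],
    [1,0.93,-0.76,0,0,0,0],
    [1,0.2,-0.16,0,0,0,0],
    [1,0,0,0,0,0,0],
    [1,0,0,0,0,0,0],
  ],
)

```text
time: 12.45
position: [0.6254, -0.1763, 0.2985]
tool_rot: [0.707, -0.707, -0.002, 0.0]
ft_force: [0.4, 0.6, -2.0]
grip_width: 0.058
```

Run:
```python
from h import *
plan(.6275,-.1791,-90,.031)
p,d,i=grab('wrist');save('w6',p)
```

```text
t 12.45 tip [ 0.6254 -0.1763  0.1165] yaw -90.0 w 0.0580 tilt 0.21 F [ 0.4  0.6 -2. ]
  rz units 0.00; shift now [ 0.12 -0.09  3.42]; after turn [ 0.12 -0.09  3.42]
```

View pics/w6.png

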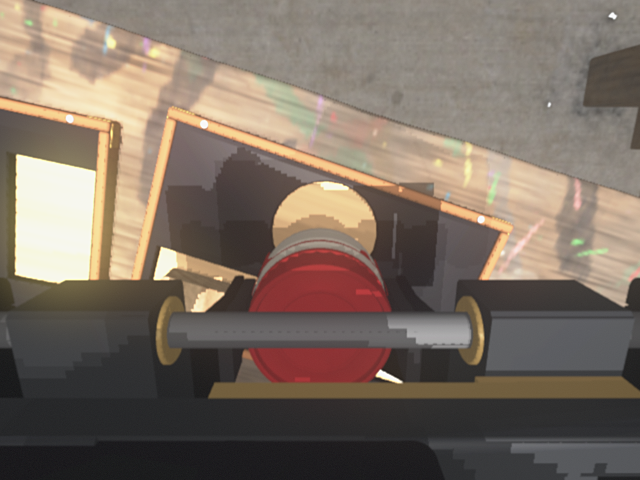

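Run:
```python
from h import *
p,d,i=load('wrist')
for u,v in[(272,230),(378,230),(325,181)]: print(atz(i,u,v,.014))
for u,v in[(248,310),(390,310),(319,248),(319,382)]: print('lid',atz(i,u,v,.1165+.058-.022))
for u,v in [(170,109),(511,228)]: print('rim',atz(i,u,v,.017))
```

```text
[ 0.63287418 -0.14323798  0.014     ]
[ 0.63298673 -0.21809786  0.014     ]
[ 0.66735508 -0.18047719  0.014     ]
lid [ 0.63739274 -0.15124286  0.1525    ]
lid [ 0.63746005 -0.20175835  0.1525    ]
lid [ 0.66041205 -0.17646633  0.1525    ]
lid [ 0.60791822 -0.17653619  0.1525    ]
rim [ 0.71365717 -0.08041189  0.017     ]
rim [ 0.63529621 -0.31039612  0.017     ]
```

Request:
step_arm(
  steps=[
    [1,0.15,0,0,0,0,0],
    [1,0,0,0.6,0,0,0],
    [1,0,0,0.6,0,0,0],
    [1,0,0,0.6,0,0,0],
    [1,0,0,0.6,0,0,0],
    [1,0,0,0.6,0,0,0],
    [1,0,0,0.42,0,0,0],
    [1,0,0,0,0,0,0],
    [1,0,0,0,0,0,0],
    [1,0,0,0,0,0,0],
  ],
)

```text
time: 13.5
position: [0.6268, -0.1811, 0.2142]
tool_rot: [0.707, -0.707, 0.0, -0.0]
ft_force: [-0.3, -0.5, -1.0]
grip_width: 0.0575
```

Run:
```python
from h import *
plan(.6256,-.180,-90,.030)
p,d,i=grab('wrist');save('w7',p)
```

```text
t 13.50 tip [ 0.6268 -0.1811  0.0322] yaw -90.0 w 0.0575 tilt 0.05 F [-0.3 -0.5 -1. ]
  rz units 0.00; shift now [-0.05  0.05  0.09]; after turn [-0.05  0.05  0.09]
```

View pics/w7.png

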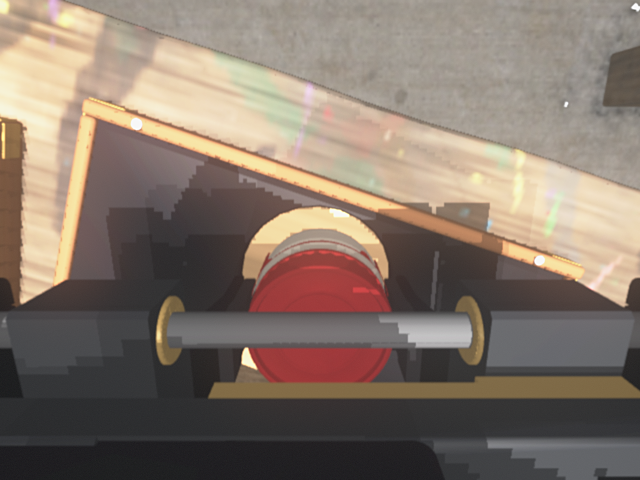

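The pot is concentric with the pocket: the pocket edges are at 243 and 388 px, and the pot centre is at 319. I'll lower the last 2 mm, release and lift.

Request:
step_arm(
  steps=[
    [1,0,0,0.09,0,0,0],
    [1,0,0,0,0,0,0],
    [-0.7,0,0,0,0,0,0],
    [-0.7,0,0,0,0,0,0],
    [-0.7,0,0,0,0,0,0],
    [-0.7,0,0,-0.8,0,0,0],
    [-0.7,0,0,-1,0,0,0],
    [-0.7,0,0,-1,0,0,0],
    [-0.7,0,0,-0.8,0,0,-1],
    [-0.7,0,0,0,0,0,-1.0],
  ],
)

```text
time: 14.55
position: [0.6277, -0.1815, 0.3054]
tool_rot: [0.8, -0.6, 0.004, -0.001]
ft_force: [0.8, 0.2, -0.6]
grip_width: 0.0741
```

Run:
```python
from h import *
plan(.425,-.0705,-72.5,.122)
p,d,i=grab('wrist');save('w8',p)
```

```text
t 14.55 tip [ 0.6277 -0.1815  0.1234] yaw -73.7 w 0.0741 tilt 0.43 F [ 0.8  0.2 -0.6]
  rz units -0.15; shift now [-6.54  6.53 -0.02]; after turn [-6.67  6.4  -0.02]
```

View pics/w8.png

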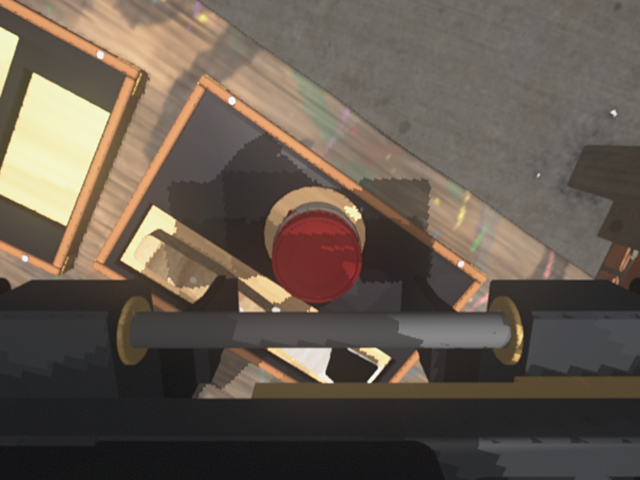

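The pot stands in its round pocket at (317,255). Next is the marker.

Request:
step_arm(
  steps=[
    [-0.5,0,0,0,0,0,-0.15],
    [-0.5,-0.83,0.8,0,0,0,0],
    [-0.5,-0.83,0.8,0,0,0,0],
    [-0.5,-0.83,0.8,0,0,0,0],
    [-0.5,-0.83,0.8,0,0,0,0],
    [-0.5,-0.83,0.8,0,0,0,0],
    [-0.5,-0.83,0.8,0,0,0,0],
    [-0.5,-0.83,0.8,0,0,0,0],
    [-0.5,-0.83,0.8,0,0,0,0],
    [-0.5,0,0,0,0,0,0],
  ],
)

```text
time: 15.6
position: [0.4205, -0.0675, 0.3007]
tool_rot: [0.805, -0.594, -0.004, 0.001]
ft_force: [-0.3, -0.5, 0.4]
grip_width: 0.0653
```

Run:
```python
from h import *
plan(.425,-.0705,-72.5,.008)
p,d,i=grab('wrist');save('w9',p)
```

```text
t 15.60 tip [ 0.4205 -0.0675  0.1187] yaw -72.9 w 0.0653 tilt 0.53 F [-0.3 -0.5  0.4]
  rz units -0.05; shift now [ 0.2  -0.17  4.43]; after turn [ 0.2  -0.17  4.43]
```

View pics/w9.png

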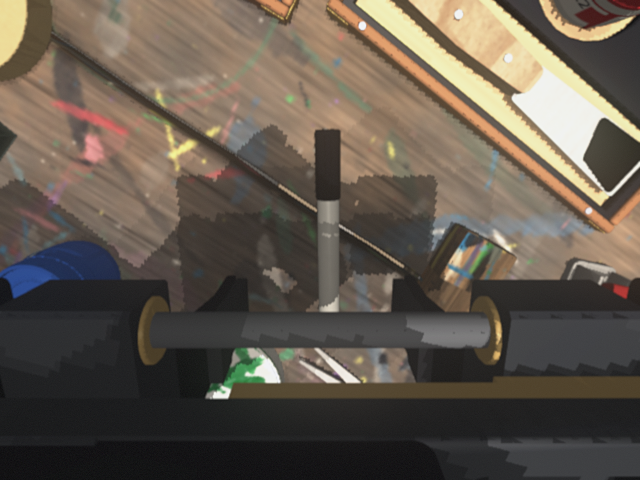

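The marker is at column 328, about 5 mm to the right of centre, which agrees with the plan. I'll descend and grip it.

Request:
step_arm(
  steps=[
    [-0.3,0.22,-0.17,0,0,0,0],
    [-0.3,0,0,0.85,0,0,0],
    [-0.3,0,0,0.85,0,0,0],
    [-0.3,0,0,0.85,0,0,0],
    [-0.3,0,0,0.85,0,0,0],
    [-0.3,0,0,0.6,0,0,0],
    [-0.3,0,0,0.3,0,0,0],
    [-0.3,0,0,0,0,0,0],
    [-0.3,0,0,0,0,0,0],
    [-0.3,0,0,0,0,0,0],
  ],
)

```text
time: 16.65
position: [0.4308, -0.074, 0.1946]
tool_rot: [0.805, -0.594, 0.001, -0.0]
ft_force: [0.7, 0.2, 0.9]
grip_width: 0.0568
```

Run:
```python
from h import *
plan(.425,-.0705,-72.5,.008)
p,d,i=grab('wrist');save('w10',p)
```

```text
t 16.65 tip [ 0.4308 -0.074   0.0126] yaw -72.8 w 0.0568 tilt 0.10 F [0.7 0.2 0.9]
  rz units -0.04; shift now [-0.2   0.18  0.18]; after turn [-0.2   0.18  0.18]
```

View pics/w10.png

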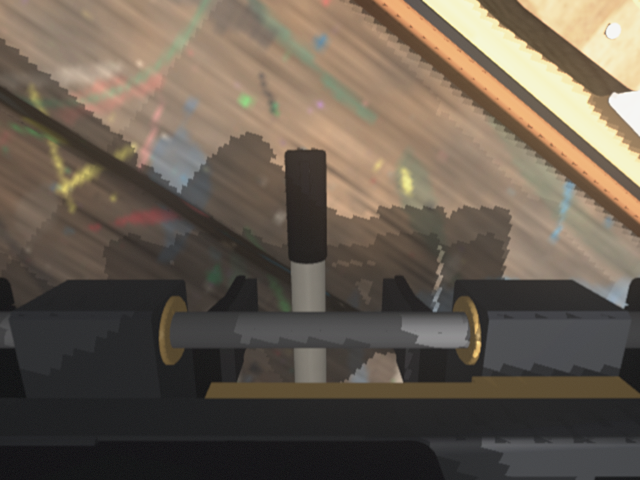

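The last reading was taken while the arm was still settling, so I overshot by 5 mm. The marker is now at column 309, and I'll correct and grip.

Request:
step_arm(
  steps=[
    [-0.3,-0.2,0.18,0.15,0,0,0],
    [-0.3,0,0,0,0,0,0],
    [-0.3,0,0,0,0,0,0],
    [1,0,0,0,0,0,0],
    [1,0,0,0,0,0,0],
    [1,0,0,0,0,0,0],
    [1,0,0,0,0,0,0],
    [1,0,0,0,0,0,0],
    [1,0,0,0,0,0,0],
    [1,0,0,0,0,0,0],
  ],
  squeeze=10,
)

```text
time: 17.7
position: [0.4245, -0.0704, 0.1902]
tool_rot: [0.805, -0.593, 0.0, -0.0]
ft_force: [-0.0, -0.3, 0.1]
grip_width: 0.0167
```

Run:
```python
from h import *
plan(.6192,.1369,-12,.07)
```

```text
t 17.70 tip [ 0.4245 -0.0704  0.0082] yaw -72.8 w 0.0167 tilt 0.00 F [-0.  -0.3  0.1]
  rz units -7.60; shift now [-5.62 -9.89 -2.47]; after turn [ 5.89 -9.73 -2.47]
```

Request:
step_arm(
  steps=[
    [1,0,0,-0.8,0,0,0],
    [1,0,0,-0.8,0,0,0],
    [1,0,0,-0.9,0,0,-0.6],
    [1,0,0,0,0,0,-1],
    [1,0,0,0,0,0,-1],
    [1,0,0,0,0,0,-1],
    [1,0,0,0,0,0,-1],
    [1,0,0,0,0,0,-1],
    [1,0,0,0,0,0,-1],
    [1,0,0,0,0,0,-1],
  ],
)

```text
time: 18.7
position: [0.4244, -0.0703, 0.2527]
tool_rot: [0.995, -0.102, -0.0, -0.0]
ft_force: [-0.3, 0.2, -1.2]
grip_width: 0.017
```

Request:
step_arm(
  steps=[
    [1,0.3,-0.5,0,0,0,0],
    [1,0.59,-0.97,0,0,0,0],
    [1,0.59,-0.97,0,0,0,0],
    [1,0.59,-0.97,0,0,0,0],
    [1,0.59,-0.97,0,0,0,0],
    [1,0.59,-0.97,0,0,0,0],
    [1,0.59,-0.97,0,0,0,0],
    [1,0.2,-0.3,0,0,0,0],
    [1,0,0,0,0,0,0],
    [1,0,0,0,0,0,0],
  ],
)

```text
time: 19.7
position: [0.5567, 0.0702, 0.2524]
tool_rot: [0.995, -0.104, -0.001, 0.0]
ft_force: [0.3, -0.8, -0.7]
grip_width: 0.0169
```

Run:
```python
from h import *
plan(.6192,.1369,-12,.07)
p,d,i=grab('wrist');save('w11',p)
```

```text
t 19.70 tip [0.5567 0.0702 0.0704] yaw -12.0 w 0.0169 tilt 0.14 F [ 0.3 -0.8 -0.7]
  rz units 0.00; shift now [ 1.89 -3.13  0.01]; after turn [ 1.89 -3.13  0.01]
```

View pics/w11.png

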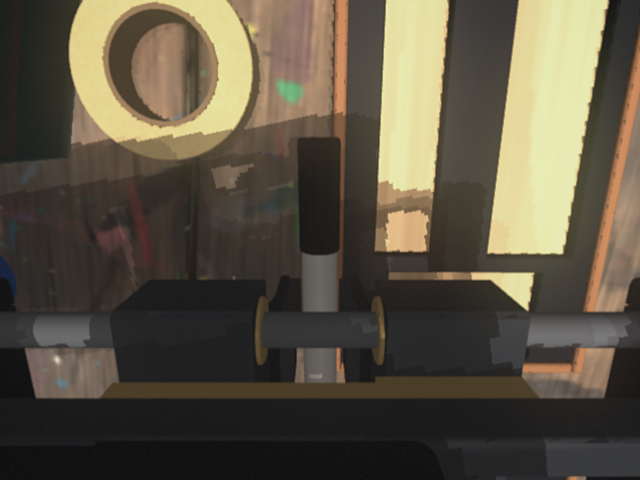

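Run:
```python
from h import *
p,d,i=load('wrist')
ps=-.209;c=np.array([.6496,.0967])
X=np.array([[np.cos(ps),-np.sin(ps)],[np.sin(ps),np.cos(ps)]])
for n,u,v,z in[('m -55,-45.5',375,252,.014),('m -21,-45.5',430,254,.014),('m -55',386,0,.014),('s 12,-46.5',488,255,.014),('s 62',571,255,.014),('s 12',517,0,.014),('rim -81',346,100,.017),('rim -81',347,2,.017)]:
    q=atz(i,u,v,z)[:2];print(n,q.round(4),(X.T@(q-c)*1000).round(1))
```

```text
m -55,-45.5 [0.5904 0.0667] [-51.7 -41.6]
m -21,-45.5 [0.6221 0.0588] [-19.  -42.8]
m -55 [0.6184 0.196 ] [-51.2  90.7]
s 12,-46.5 [0.6557 0.051 ] [ 15.4 -43.4]
s 62 [0.7039 0.0408] [ 64.7 -43.4]
s 12 [0.6827 0.1824] [14.6 90.7]
rim -81 [0.5895 0.1535] [-70.6  43.1]
rim -81 [0.5987 0.1984] [-70.9  88.9]
```

Request:
step_arm(
  steps=[
    [1,0.49,-0.79,0,0,0,0],
    [1,0.49,-0.79,0,0,0,0],
    [1,0.49,-0.79,0,0,0,0],
    [1,0.48,-0.8,0,0,0,0],
    [1,0,0,0.5,0,0,0],
    [1,0,0,0.5,0,0,0],
    [1,0,0,0.5,0,0,0],
    [1,0,0,0.5,0,0,0],
    [1,0,0,0,0,0,0],
    [1,0,0,0,0,0,0],
  ],
)

```text
time: 20.75
position: [0.6215, 0.1374, 0.202]
tool_rot: [0.994, -0.105, -0.001, 0.0]
ft_force: [0.1, -1.0, 0.2]
grip_width: 0.0169
```

Run:
```python
from h import *
plan(.6210,.1376,-12,.0165)
p,d,i=grab('wrist');save('w12',p)
```

```text
t 20.75 tip [0.6215 0.1374 0.02  ] yaw -12.0 w 0.0169 tilt 0.10 F [ 0.1 -1.   0.2]
  rz units -0.00; shift now [-0.02 -0.    0.14]; after turn [-0.02 -0.    0.14]
```

View pics/w12.png

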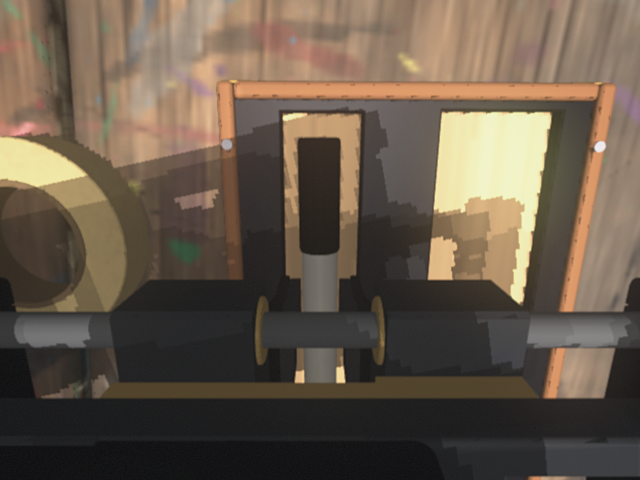

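The marker spans 299–340 px inside the narrow pocket's 281–363. I'll lower, release and lift.

Request:
step_arm(
  steps=[
    [1,0,0,0.12,0,0,0],
    [1,0,0,0,0,0,0],
    [0.31,0,0,0,0,0,0],
    [0.31,0,0,0,0,0,0],
    [0.31,0,0,0,0,0,0],
    [0.31,0,0,-0.5,0,0,0],
    [0.31,0,0,-0.9,0,0,0],
    [0.31,0,0,-1,0,0,0],
    [0,0,0,-1,0,0,0],
    [-0.5,0,0,-0.9,0,0,0],
  ],
)

```text
time: 21.8
position: [0.6219, 0.138, 0.3096]
tool_rot: [0.995, -0.105, 0.001, -0.0]
ft_force: [-0.0, -0.6, -0.0]
grip_width: 0.0392
```

Run:
```python
from h import *
plan(.387,-.2755,-85.8,.122)
p,d,i=grab('wrist');save('w13',p)
```

```text
t 21.80 tip [0.6219 0.138  0.1276] yaw -12.0 w 0.0392 tilt 0.09 F [-0.  -0.6 -0. ]
  rz units 9.22; shift now [-5.75 18.13  0.21]; after turn [15.81 10.58  0.21]
```

View pics/w13.png

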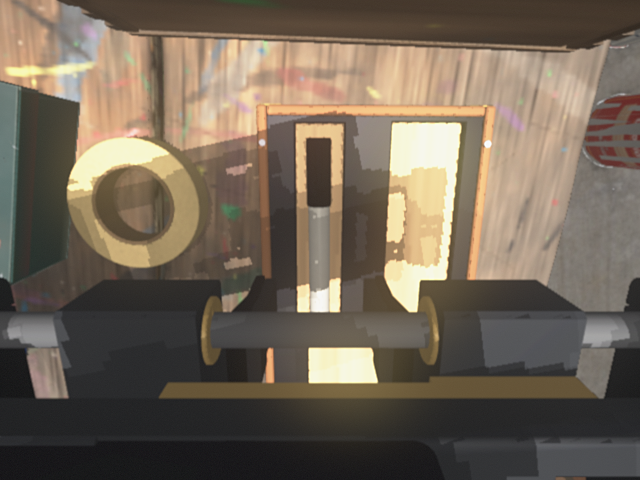

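The marker is down in its pocket at (318,215). Next is the stapler.

Request:
step_arm(
  steps=[
    [-0.5,-0.3,0.95,0,0,0,0],
    [-0.5,-0.3,0.95,0,0,0,0],
    [-0.5,-0.3,0.95,0,0,0,0],
    [-0.5,-0.3,0.95,0,0,0,0],
    [-0.5,-0.3,0.95,0,0,0,0],
    [-0.5,-0.3,0.95,0,0,0,0],
    [-0.5,-0.3,0.95,0,0,0,0],
    [-0.5,-0.3,0.95,0,0,0,0],
    [-0.5,-0.3,0.95,0,0,0,0],
    [-0.5,-0.3,0.95,0,0,0,0],
  ],
)

```text
time: 22.85
position: [0.4986, -0.0796, 0.3078]
tool_rot: [0.995, -0.104, 0.0, 0.0]
ft_force: [-0.2, 0.4, 0.3]
grip_width: 0.0653
```

Request:
step_arm(
  steps=[
    [-0.5,-0.3,0.95,0,0,0,0],
    [-0.5,-0.3,0.95,0,0,0,0],
    [-0.5,-0.3,0.95,0,0,0,0],
    [-0.5,-0.3,0.95,0,0,0,0],
    [-0.5,-0.3,0.95,0,0,0,0],
    [-0.5,-0.3,0.95,0,0,0,0],
    [-0.5,-0.3,0.95,0,0,0,0],
    [-0.5,-0.3,0.95,0,0,0,0],
    [-0.5,0,0,0,0,0,0.5],
    [-0.5,0,0,0,0,0,1],
  ],
)

```text
time: 23.85
position: [0.4006, -0.2531, 0.3078]
tool_rot: [0.977, -0.211, 0.0, 0.0]
ft_force: [0.8, -0.0, -0.1]
grip_width: 0.0649
```

Request:
step_arm(
  steps=[
    [-0.5,0,0,0,0,0,1],
    [-0.5,0,0,0,0,0,1],
    [-0.5,0,0,0,0,0,1],
    [-0.5,0,0,0,0,0,1],
    [-0.5,0,0,0,0,0,1],
    [-0.5,0,0,0,0,0,1],
    [-0.5,0,0,0,0,0,1],
    [-0.5,0,0,0,0,0,0.72],
    [-0.5,0,0,0,0,0,0],
    [-0.5,0,0,0,0,0,0],
  ],
)

```text
time: 24.85
position: [0.401, -0.2522, 0.3076]
tool_rot: [0.734, -0.68, 0.0, 0.0]
ft_force: [0.3, 1.6, -0.0]
grip_width: 0.0651
```

Run:
```python
from h import *
plan(.387,-.2755,-85.8,.033)
p,d,i=grab('wrist');save('w14',p)
```

```text
t 24.85 tip [ 0.401  -0.2522  0.1256] yaw -85.6 w 0.0651 tilt 0.03 F [ 0.3  1.6 -0. ]
  rz units 0.02; shift now [0.89 0.63 3.7 ]; after turn [0.89 0.63 3.7 ]
```

View pics/w14.png

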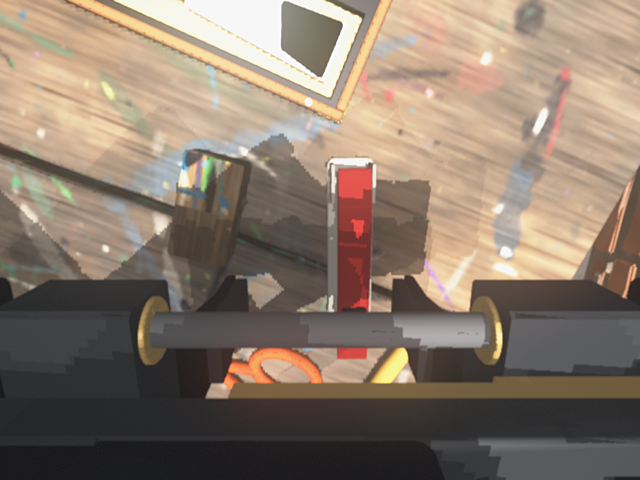

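Run:
```python
from h import *
p,d,i=load('wrist')
print('arm far',atz(i,355,168,.05),'arm near',atz(i,352,358,.05),'base far',atz(i,352,159,.008))
print(atz(i,338,250,.05),atz(i,373,250,.05))
```

```text
arm far [ 0.45613358 -0.27089892  0.05      ] arm near [ 0.32626973 -0.28193754  0.05      ] base far [ 0.45931256 -0.27231396  0.008     ]
[ 0.40357852 -0.26522972  0.05      ] [ 0.40528797 -0.28767242  0.05      ]
```

Request:
step_arm(
  steps=[
    [-0.3,0.45,0.31,0,0,0,0],
    [-0.3,0.45,0.31,0,0,0,0],
    [-0.3,0,0,0.8,0,0,0],
    [-0.3,0,0,0.8,0,0,0],
    [-0.3,0,0,0.8,0,0,0],
    [-0.3,0,0,0.8,0,0,0],
    [-0.3,0,0,0.52,0,0,0],
    [-0.3,0,0,0,0,0,0],
    [-0.3,0,0,0,0,0,0],
    [-0.3,0,0,0,0,0,0],
  ],
)

```text
time: 25.9
position: [0.3872, -0.2764, 0.2149]
tool_rot: [0.733, -0.681, 0.001, 0.0]
ft_force: [-0.6, -1.1, -0.3]
grip_width: 0.0565
```

Run:
```python
from h import *
plan(.387,-.276,-85.4,.033)
p,d,i=grab('wrist');save('w15',p)
```

```text
t 25.90 tip [ 0.3872 -0.2764  0.0329] yaw -85.8 w 0.0565 tilt 0.09 F [-0.6 -1.1 -0.3]
  rz units -0.05; shift now [-0.02  0.01 -0.  ]; after turn [-0.02  0.01 -0.  ]
```

View pics/w15.png

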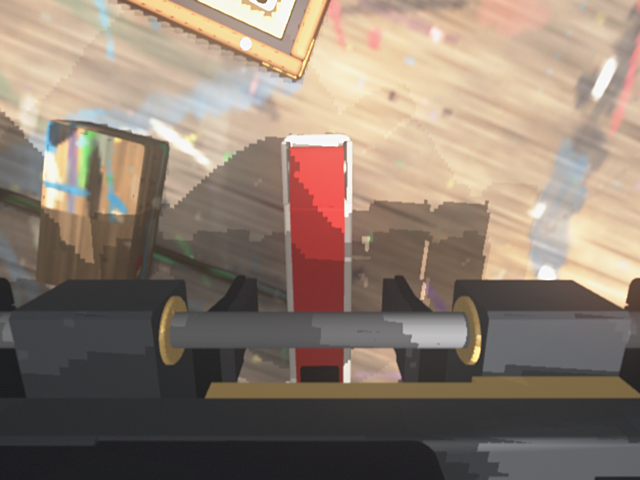

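The stapler arm is centred between the jaws at column 318. I'll grip and lift.

Request:
step_arm(
  steps=[
    [1,0,0,0,0,0,0],
    [1,0,0,0,0,0,0],
    [1,0,0,0,0,0,0],
    [1,0,0,0,0,0,0],
    [1,0,0,0,0,0,0],
    [1,0,0,0,0,0,0],
    [1,0,0,-0.5,0,0,0],
    [1,0,0,-1,0,0,0],
    [1,0,0,-1,0,0,0],
    [1,0,0,-1,0,0,0],
  ],
  squeeze=30,
)

```text
time: 26.95
position: [0.3868, -0.2753, 0.3019]
tool_rot: [0.733, -0.68, -0.001, -0.0]
ft_force: [-0.4, -0.3, -3.0]
grip_width: 0.0208
```

Run:
```python
from h import *
plan(.694,.1225,-12,.12)
```

```text
t 26.95 tip [ 0.3868 -0.2753  0.1199] yaw -85.8 w 0.0208 tilt 0.14 F [-0.4 -0.3 -3. ]
  rz units -9.22; shift now [-1.496e+01 -1.343e+01  1.000e-02]; after turn [ 8.710e+00 -1.812e+01  1.000e-02]
```

Request:
step_arm(
  steps=[
    [1,-0.47,-0.42,0,0,0,0],
    [1,-0.93,-0.84,0,0,0,0],
    [1,-0.93,-0.84,0,0,0,0],
    [1,-0.93,-0.84,0,0,0,0],
    [1,-0.93,-0.84,0,0,0,0],
    [1,-0.93,-0.84,0,0,0,0],
    [1,-0.93,-0.84,0,0,0,0],
    [1,-0.93,-0.84,0,0,0,0],
    [1,-0.93,-0.84,0,0,0,0],
    [1,-0.93,-0.84,0,0,0,0],
  ],
)

```text
time: 27.95
position: [0.5698, -0.0392, 0.3008]
tool_rot: [0.733, -0.68, -0.001, 0.001]
ft_force: [-0.2, -0.1, -3.5]
grip_width: 0.0208
```

Request:
step_arm(
  steps=[
    [1,-0.93,-0.84,0,0,0,0],
    [1,-0.93,-0.84,0,0,0,0],
    [1,-0.5,-0.4,0,0,0,-0.3],
    [1,0,0,0,0,0,-0.9],
    [1,0,0,0,0,0,-1],
    [1,0,0,0,0,0,-1],
    [1,0,0,0,0,0,-1],
    [1,0,0,0,0,0,-1],
    [1,0,0,0,0,0,-1],
    [1,0,0,0,0,0,-1],
  ],
)

```text
time: 28.95
position: [0.6164, 0.0217, 0.3008]
tool_rot: [0.971, -0.24, -0.002, 0.0]
ft_force: [-0.4, -0.1, -2.8]
grip_width: 0.0206
```

Request:
step_arm(
  steps=[
    [1,0,0,0,0,0,-1],
    [1,0,0,0,0,0,-1],
    [1,0,0,0,0,0,0],
    [1,0,0,0,0,0,0],
    [1,0,0,0,0,0,0],
    [1,0,0,0,0,0,0],
    [1,0,0,0,0,0,0],
    [1,0,0,0,0,0,0],
    [1,0,0,0,0,0,0],
    [1,0,0,0,0,0,0],
  ],
)

```text
time: 29.95
position: [0.6173, 0.0221, 0.3018]
tool_rot: [0.994, -0.106, 0.0, -0.0]
ft_force: [0.4, 0.4, -3.5]
grip_width: 0.0209
```

Run:
```python
from h import *
plan(.694,.1225,-11.6,.12)
p,d,i=grab('wrist');save('w16',p)
```

```text
t 29.95 tip [0.6173 0.0221 0.1198] yaw -12.2 w 0.0209 tilt 0.00 F [ 0.4  0.4 -3.5]
  rz units -0.07; shift now [ 2.15 -4.57 -0.01]; after turn [ 2.2  -4.55 -0.01]
```

View pics/w16.png

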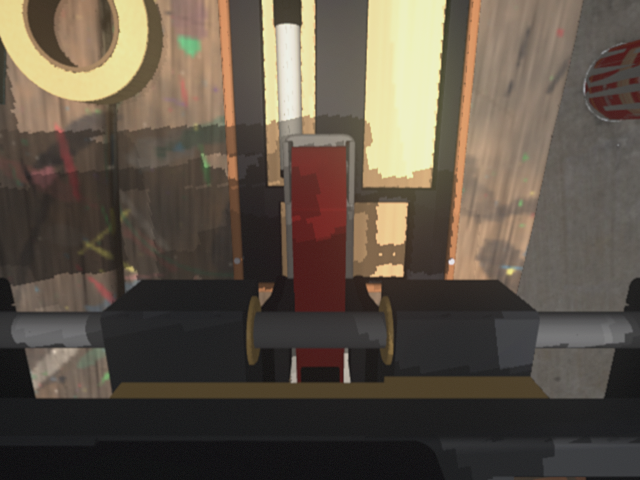

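Request:
step_arm(
  steps=[
    [1,0.44,-0.91,0,0,0,-0.07],
    [1,0.44,-0.91,0,0,0,0],
    [1,0.44,-0.91,0,0,0,0],
    [1,0.44,-0.91,0,0,0,0],
    [1,0.44,-0.91,0,0,0,0],
    [1,0,0,0.7,0,0,0],
    [1,0,0,0.7,0,0,0],
    [1,0,0,0.7,0,0,0],
    [1,0,0,0.7,0,0,0],
    [1,0,0,0,0,0,0],
  ],
)

```text
time: 31.0
position: [0.6928, 0.122, 0.228]
tool_rot: [0.995, -0.101, -0.004, 0.0]
ft_force: [-1.4, -0.3, -3.9]
grip_width: 0.0204
```

Run:
```python
from h import *
plan(.694,.1225,-11.6,.04)
p,d,i=grab('wrist');save('w17',p)
```

```text
t 31.00 tip [0.6928 0.122  0.046 ] yaw -11.6 w 0.0204 tilt 0.40 F [-1.4 -0.3 -3.9]
  rz units -0.00; shift now [ 0.04 -0.03  0.24]; after turn [ 0.04 -0.03  0.24]
```

View pics/w17.png

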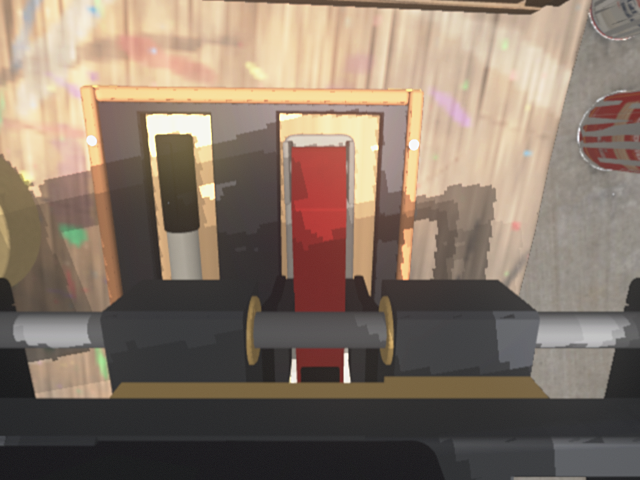

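The stapler base (285–354 px) sits about 4 mm left of the middle of its pocket (278–382 px). I'll nudge it right, lower and release.

Request:
step_arm(
  steps=[
    [1,0.14,-0.03,0,0,0,0],
    [1,0,0,0,0,0,0],
    [1,0,0,0.15,0,0,0],
    [1,0,0,0.07,0,0,0],
    [1,0,0,0,0,0,0],
    [1,0,0,0,0,0,0],
    [0,0,0,0,0,0,0],
    [0,0,0,0,0,0,0],
    [0,0,0,0,0,0,0],
    [0,0,0,0,0,0,0],
  ],
)

```text
time: 32.05
position: [0.698, 0.1223, 0.2268]
tool_rot: [0.995, -0.101, 0.001, -0.0]
ft_force: [0.1, 0.3, -0.4]
grip_width: 0.0407
```

Request:
step_arm(
  steps=[
    [-0.3,0,0,-0.7,0,0,0],
    [-0.3,0,0,-1,0,0,0],
    [-0.3,0,0,-1,0,0,0],
    [-0.3,0,0,-0.6,0,0,0],
    [-0.3,0,0,0,0,0,1],
    [-0.3,0,0,0,0,0,1],
    [-0.3,0,0,0,0,0,1],
    [-0.3,0,0,0,0,0,0],
    [-0.3,0,0,0,0,0,0],
    [-0.3,0,0,0,0,0,0],
  ],
)

```text
time: 33.05
position: [0.6978, 0.1223, 0.3089]
tool_rot: [0.952, -0.305, 0.0, 0.0]
ft_force: [0.1, 0.0, -0.2]
grip_width: 0.0565
```

Run:
```python
from h import *
plan(.418,-.172,-100.3,.12)
p,d,i=grab('wrist');save('w18',p)
```

```text
t 33.05 tip [0.6978 0.1223 0.1269] yaw -35.5 w 0.0565 tilt 0.00 F [ 0.1  0.  -0.2]
  rz units 8.10; shift now [-2.28 16.08  0.28]; after turn [13.58  8.91  0.28]
```

View pics/w18.png

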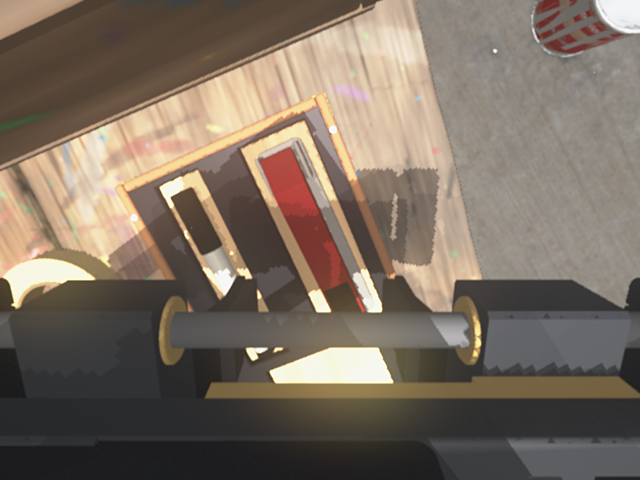

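Request:
step_arm(
  steps=[
    [-0.3,-0.13,0.94,0,0,0,0],
    [-0.3,-0.13,0.94,0,0,0,0],
    [-0.3,-0.13,0.94,0,0,0,0],
    [-0.3,-0.13,0.94,0,0,0,0],
    [-0.3,-0.13,0.94,0,0,0,0],
    [-0.3,-0.13,0.94,0,0,0,0],
    [-0.3,-0.13,0.94,0,0,0,0],
    [-0.3,-0.13,0.94,0,0,0,0],
    [-0.3,-0.13,0.94,0,0,0,0],
    [-0.3,-0.13,0.94,0,0,0,0],
  ],
)

```text
time: 34.1
position: [0.534, -0.0505, 0.309]
tool_rot: [0.952, -0.305, 0.0, 0.0]
ft_force: [-0.4, 0.3, -0.7]
grip_width: 0.0562
```

Request:
step_arm(
  steps=[
    [-0.3,-0.13,0.94,0,0,0,0],
    [-0.3,-0.13,0.94,0,0,0,0],
    [-0.3,-0.13,0.94,0,0,0,0],
    [-0.3,-0.13,0.94,0,0,0,0],
    [-0.3,-0.13,0.94,0,0,0,0],
    [-0.3,-0.13,0.94,0,0,0,0],
    [-0.3,-0.1,0.8,0,0,0,0],
    [-0.3,0,0,0,0,0,0.5],
    [-0.3,0,0,0,0,0,1],
    [-0.3,0,0,0,0,0,1],
  ],
)

```text
time: 35.1
position: [0.423, -0.1683, 0.309]
tool_rot: [0.883, -0.469, 0.0, 0.0]
ft_force: [-0.0, -0.2, -1.2]
grip_width: 0.0567
```

Request:
step_arm(
  steps=[
    [-0.3,0,0,0,0,0,1],
    [-0.3,0,0,0,0,0,1],
    [-0.3,0,0,0,0,0,1],
    [-0.3,0,0,0,0,0,1],
    [-0.3,0,0,0,0,0,1],
    [-0.3,0,0,0,0,0,0.6],
    [-0.3,0,0,0,0,0,0],
    [-0.3,0,0,0,0,0,0],
    [-0.3,0,0,0,0,0,0],
    [-0.3,0,0,0,0,0,0],
  ],
)

```text
time: 36.1
position: [0.423, -0.1679, 0.3088]
tool_rot: [-0.64, 0.768, -0.0, 0.0]
ft_force: [-0.1, 0.2, 0.6]
grip_width: 0.0565
```

Run:
```python
from h import *
plan(.418,-.172,-100.3,.01)
p,d,i=grab('wrist');save('w19',p)
p,d,i=grab('top');crop('t3',p,150,105,290,150,2.75)
```

```text
t 36.10 tip [ 0.423  -0.1679  0.1268] yaw -100.3 w 0.0565 tilt 0.00 F [-0.1  0.2  0.6]
  rz units -0.01; shift now [0.2  0.17 4.67]; after turn [0.2  0.17 4.67]
```

View pics/w19.png

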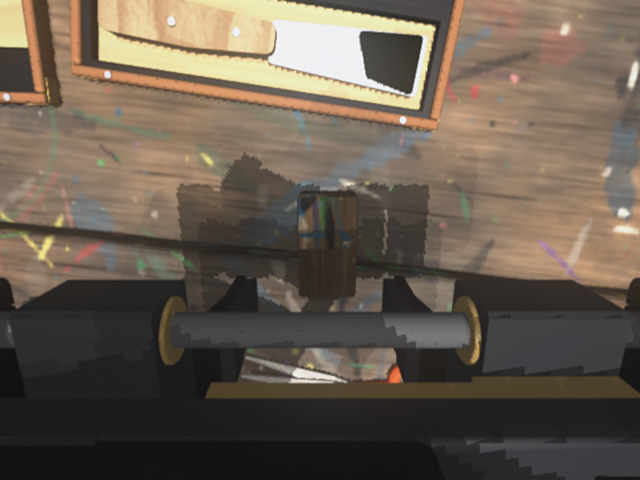

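View pics/t3.png

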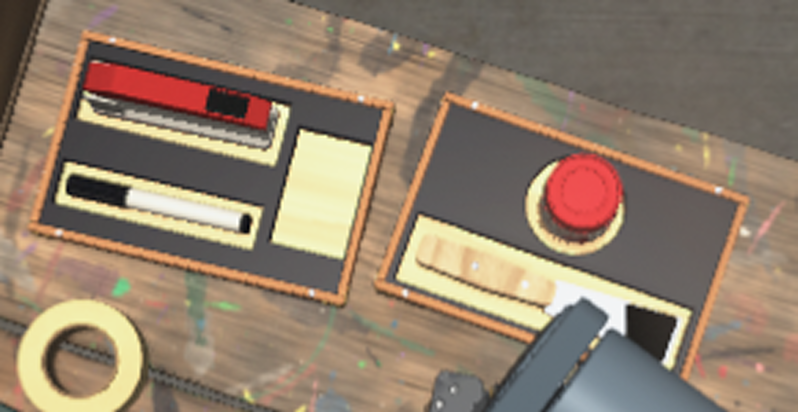

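Both trays look right: the pot, spatula, marker and stapler are all in their pockets. The block is at (328,245), aligned, with 5 mm of shift to the right still needed.

Request:
step_arm(
  steps=[
    [-0.6,0.2,0.17,0,0,0,0],
    [-0.6,0,0,0.5,0,0,0],
    [-0.6,0,0,0.9,0,0,0],
    [-0.6,0,0,0.9,0,0,0],
    [-0.6,0,0,0.9,0,0,0],
    [-0.6,0,0,0.9,0,0,0],
    [-0.6,0,0,0.5,0,0,0],
    [-0.6,0,0,0,0,0,0],
    [-0.6,0,0,0,0,0,0],
    [1,0,0,0,0,0,0],
  ],
  squeeze=15,
)

```text
time: 37.2
position: [0.418, -0.1723, 0.1944]
tool_rot: [-0.64, 0.768, -0.001, 0.0]
ft_force: [-0.0, -0.0, -0.3]
grip_width: 0.0667
```

Request:
step_arm(
  steps=[
    [1,0,0,0,0,0,0],
    [1,0,0,0,0,0,0],
    [1,0,0,0,0,0,0],
    [1,0,0,0,0,0,0],
    [1,0,0,0,0,0,0],
    [1,0,0,-0.6,0,0,0],
    [1,0,0,-1,0,0,0],
    [1,0,0,-1,0,0,0],
    [1,0,0,-1,0,0,0],
    [1,0,0,0,0,0,0],
  ],
)

```text
time: 38.2
position: [0.4185, -0.1724, 0.2861]
tool_rot: [-0.64, 0.768, -0.003, 0.001]
ft_force: [-0.0, 0.5, -0.0]
grip_width: 0.0417
```

Run:
```python
from h import *
plan(.633,.0136,-102,.10)
p,d,i=grab('wrist');save('w20',p)
from seg import *
p,d,i=load('top');X=cloud(p,d,i)
ps=-.209;c=np.array([.6496,.0967]);A=np.array([[np.cos(ps),-np.sin(ps)],[np.sin(ps),np.cos(ps)]])
m=np.zeros((480,640),bool);m[110:160,160:265]=1;m&=(X[...,2]>.045)&(X[...,2]<.07)
r=rect(X,m);print('stapler arm',r,np.median(X[m][:,2]),A.T@(r[0]/1000-c))
```

```text
t 38.20 tip [ 0.4185 -0.1724  0.1041] yaw -100.4 w 0.0417 tilt 0.34 F [-0.   0.5 -0. ]
  rz units 0.20; shift now [-8.87 -7.1   0.18]; after turn [-9.06 -6.84  0.18]
stapler arm (array([696.5, 120. ]), array([137.2,  22.1]), 78.8, np.int64(716)) 0.052965916498015145 [0.04104508 0.03252386]
```

View pics/w20.png

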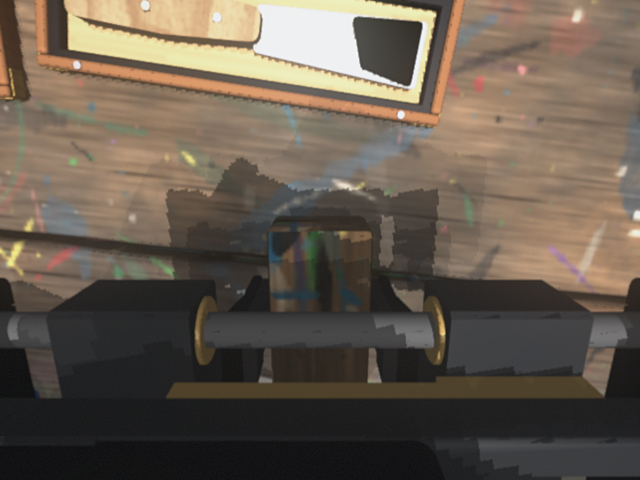

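The block is held. By the top view the stapler sits at tray (41, 32.5) and about 6 mm higher than it did on the table, so it is down on the pocket floor. Next I'll carry the block.

Request:
step_arm(
  steps=[
    [1,-0.5,-0.34,0,0,0,0.2],
    [1,-0.9,-0.68,0,0,0,0],
    [1,-0.9,-0.68,0,0,0,0],
    [1,-0.9,-0.68,0,0,0,0],
    [1,-0.9,-0.68,0,0,0,0],
    [1,-0.9,-0.68,0,0,0,0],
    [1,-0.9,-0.68,0,0,0,0],
    [1,-0.9,-0.68,0,0,0,0],
    [1,-0.9,-0.68,0,0,0,0],
    [1,-0.9,-0.68,0,0,0,0],
  ],
)

```text
time: 39.25
position: [0.6204, 0.0059, 0.2815]
tool_rot: [-0.629, 0.777, 0.001, -0.001]
ft_force: [-0.3, -0.5, -0.1]
grip_width: 0.0414
```

Request:
step_arm(
  steps=[
    [1,-0.46,-0.38,0,0,0,0],
    [1,0,0,0.6,0,0,0],
    [1,0,0,0.7,0,0,0],
    [1,0,0,0.7,0,0,0],
    [1,0,0,0.4,0,0,0],
    [1,0,0,0,0,0,0],
    [1,0,0,0,0,0,0],
    [1,0,0,0,0,0,0],
    [1,0,0,0,0,0,0],
    [1,0,0,0,0,0,0],
  ],
)

```text
time: 40.25
position: [0.6322, 0.0142, 0.2246]
tool_rot: [-0.629, 0.777, -0.001, 0.001]
ft_force: [0.1, -0.3, -1.1]
grip_width: 0.0417
```

Run:
```python
from h import *
plan(.633,.0136,-102,.0195)
p,d,i=grab('wrist');save('w21',p)
```

```text
t 40.25 tip [0.6322 0.0142 0.0426] yaw -102.0 w 0.0417 tilt 0.09 F [ 0.1 -0.3 -1.1]
  rz units 0.00; shift now [ 0.02 -0.04  0.92]; after turn [ 0.02 -0.04  0.92]
```

View pics/w21.png

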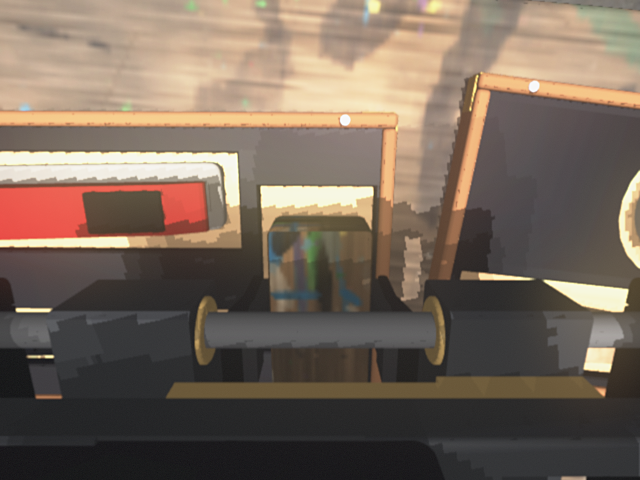

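Run:
```python
from h import *
p,d,i=load('wrist')
a=atz(i,318,186,.014);b=atz(i,318,217,.030);c=atz(i,318,229,.060);print(a,b,c,np.hypot(*(a-b)[:2]),np.hypot(*(a-c)[:2]))
```

```text
[0.67996754 0.00404061 0.014     ] [0.66791768 0.00657283 0.03      ] [0.66928193 0.00622975 0.06      ] 0.012313058447558476 0.01090755248899944
```

The block is centred sideways (268–372 px in a pocket of 259–375). The front gap is about 3 mm too wide, so I'll nudge it forward, lower and release.

Request:
step_arm(
  steps=[
    [1,0,-0.1,0.3,0,0,0],
    [1,0,0,0.3,0,0,0],
    [1,0,0,0.32,0,0,0],
    [1,0,0,0,0,0,0],
    [1,0,0,0,0,0,0],
    [1,0,0,0,0,0,0],
    [-0.2,0,0,0,0,0,0],
    [-0.2,0,0,0,0,0,0],
    [-0.2,0,0,0,0,0,0],
    [-0.2,0,0,0,0,0,0],
  ],
)

```text
time: 41.3
position: [0.6344, 0.0137, 0.2009]
tool_rot: [-0.629, 0.777, -0.0, 0.0]
ft_force: [0.2, -0.5, 0.2]
grip_width: 0.0518
```

Request:
step_arm(
  steps=[
    [-0.2,0,0,-0.7,0,0,0],
    [-0.2,0,0,-1,0,0,0],
    [-0.2,0,0,-1,0,0,0],
    [-0.2,0,0,-1,0,0,0],
    [-0.2,0,0,-0.7,0,0,0],
    [-0.2,0.5,0.8,0,0,0,0],
    [-0.2,0.5,1,0,0,0,0],
    [-0.2,0.5,1,0,0,0,0],
    [-0.2,0.5,1,0,0,0,0],
    [-0.2,0.5,1,0,0,0,0],
  ],
)

```text
time: 42.3
position: [0.5029, -0.0226, 0.311]
tool_rot: [-0.629, 0.777, -0.0, 0.0]
ft_force: [0.5, -0.7, -0.1]
grip_width: 0.0522
```

Request:
step_arm(
  steps=[
    [-0.2,0.8,1,0,0,0,0],
    [-0.2,0.8,1,0,0,0,0],
    [-0.2,0.8,1,0,0,0,0],
    [-0.2,0.8,0.9,0,0,0,0],
    [-0.2,0.8,0,0,0,0,0],
    [-0.2,0.8,0,0,0,0,0],
    [-0.2,0.8,0,0,0,0,0],
    [-0.2,0,0,0,0,0,0],
    [-0.2,0,0,0,0,0,0],
    [-0.2,0,0,0,0,0,0],
  ],
)

```text
time: 43.3
position: [0.3794, -0.1385, 0.3108]
tool_rot: [-0.629, 0.777, 0.0, 0.0]
ft_force: [-0.9, -0.2, -0.8]
grip_width: 0.0525
```

Run:
```python
from h import *
plan(.633,.0136,-102,.0195)
p,d,i=grab('top');crop('t4',p,150,105,290,150,2.75);save('t4f',p)
```

```text
t 43.30 tip [ 0.3794 -0.1385  0.1288] yaw -102.0 w 0.0525 tilt 0.04 F [-0.9 -0.2 -0.8]
  rz units 0.00; shift now [-8.05 -8.66  4.37]; after turn [-8.06 -8.66  4.37]
```

View pics/t4.png

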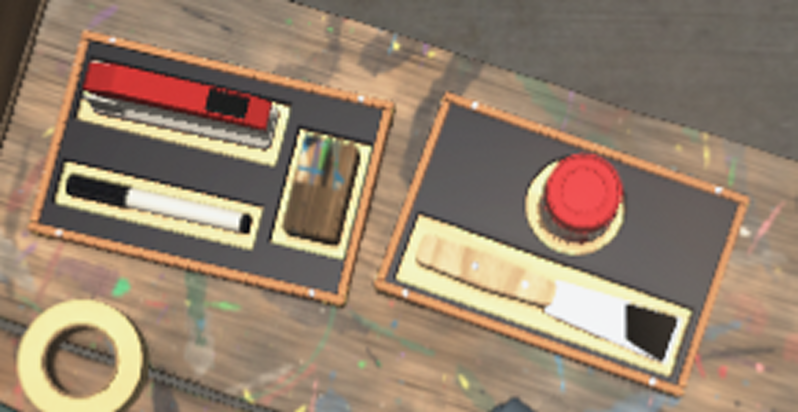

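All five are in their pockets, with the arm clear. I'll check the numbers in the tray frames.

Run:
```python
from seg import *
p,d,i=load('top');X=cloud(p,d,i)
T=dict(fin=(np.array([.6496,.0967]),-.209),ink=(np.array([.5961,-.1701]),-.318))
def loc(t,q):
    c,a=T[t];A=np.array([[np.cos(a),-np.sin(a)],[np.sin(a),np.cos(a)]]);return (A.T@(np.array(q)[:2]-c)*1000).round(1)
f=lambda u,v,z:atz(i,u/2.75+150,v/2.75+105,z)
print('pot 31,0',loc('ink',f(585,191,.064)))
h,b=f(416,245,.018),f(668,338,.007);print('spat -42,0',loc('ink',(h+b)/2),loc('ink',h),loc('ink',b))
a,b=f(67,184,.018),f(252,224,.018);print('marker -38,33',loc('fin',(a+b)/2),loc('fin',a),loc('fin',b))
c=[f(304,134,.036),f(360,142,.036),f(340,244,.036),f(285,236,.036)];print('block 0,-85.5',loc('fin',sum(c)/4),[loc('fin',q) for q in c])
c=[f(92,61,.056),f(272,99,.056),f(268,130,.056),f(85,90,.056)];print('stapler 37,33',loc('fin',sum(c)/4))
print('tape',f(81,360,.024))
for n,u,v in[('pot',585,191),('blk',320,190),('stap',150,85),('mark',180,207),('handle',480,265),('blade',590,305),('floor',290,250)]:
    uu,vv=int(u/2.75+150),int(v/2.75+105);w=X[vv-2:vv+3,uu-2:uu+3,2];print(n,np.median(w).round(4),end='; ')
```

```text
pot 31,0 [31.5 -2.4]
spat -42,0 [-39.4   2.6] [-38.3 104.3] [-40.4 -99.1]
marker -38,33 [-37.4  32.3] [-38.4 104.2] [-36.3 -39.6]
block 0,-85.5 [ -1.6 -87.8] [array([ 36. , -64.5]), array([  39.6, -106.7]), array([ -39.2, -110.6]), array([-42.7, -69.4])]
stapler 37,33 [38.4 28. ]
tape [0.49901958 0.18718    0.024     ]
pot 0.0615; blk 0.0359; stap 0.0545; mark 0.0213; handle 0.0241; blade 0.0165; floor 0.0132;
```

Run:
```python
from h import *
print(robot.hand_in())
```

```text
the job is handed in; nothing more can be done
None
```

I placed all five things in their own pockets, released them, backed the arm off and handed in at about 43 s of the 123 s allowed.

The last overhead picture gave these positions in the tray frames. All are inside the ±10.5 mm limit:

| Thing | Pocket centre (mm) | Measured (mm) |
|---|---|---|
| Ink pot | (31, 0) | (31.5, -2.4) |
| Spatula | (-42, 0) | (-39.4, 2.6) |
| Marker | (-38, 33) | (-37.4, 32.3) |
| Block | (0, -85.5) | (-1.6, -87.8) |
| Stapler | (37, 33) | (38.4, 28.0) |

- **Height:** the measured tops fit each thing resting on its pocket floor, and everything looked upright. The overhead depth only reads to a few mm.
- **Tape roll:** it has not moved in the overhead picture. I also left the blue pot alone.
- **Disagreements:** the wrist camera put things about 3–4 mm further from the robot than the overhead camera, so I placed using relative measurements and a compromise between the two. Two readings of the stapler differed: depth gave (41, 32.5) and the picture gave (38.4, 28). Both are within limits.
- **Stapler release:** it was let go about 5 mm above the floor and dropped into place. It looked upright and fully down afterwards.

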